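Find the nut driver that fits and nip up the transformer nut

TASK

The nut that clamps the big round transformer in the opened amplifier has worked loose: try the three nut drivers from the rack on it until you find the one that fits, hang any that does not fit back upright in the rack, and with the right one pushed fully down over the nut turn it clockwise until it stops. Finish still gripping that driver, upright and fully seated on the tight nut; do not turn the nut with the gripper itself and leave the other things on the bench where they are.

Things in the scene. Friction and masses are not known exactly. Their poses are not given: they have to be found in the camera images.
- driver_a_mid (a point): Centre of the six-sided handle (30 mm across flats, 80 mm long) of one of three upright nut drivers, 161 mm long, 0.17 kg, alike but for their socket width: one too narrow for the nut, one fits, one too wide; unmarked, found by trying. z up the driver; one pair of flats, of handle and socket alike, is square to x, the others every 60 degrees. Yaw in the rack: any.
- driver_b_mid (a point): Centre of the six-sided handle (30 mm across flats, 80 mm long) of one of three upright nut drivers, 161 mm long, 0.17 kg, alike but for their socket width: one too narrow for the nut, one fits, one too wide; unmarked, found by trying. z up the driver; one pair of flats, of handle and socket alike, is square to x, the others every 60 degrees. Yaw in the rack: any.
- driver_c_mid (a point): Centre of the six-sided handle (30 mm across flats, 80 mm long) of one of three upright nut drivers, 161 mm long, 0.17 kg, alike but for their socket width: one too narrow for the nut, one fits, one too wide; unmarked, found by trying. z up the driver; one pair of flats, of handle and socket alike, is square to x, the others every 60 degrees. Yaw in the rack: any.
- driver_a: The same driver as driver_a_mid; origin at the centre of the socket mouth, 121 mm below mid, same axes. Up from the mouth: socket 24 to 33 mm across outside with a 22 mm deep hex cavity, its mouth flared 2 mm, shaft 17 mm thick, round hand guard 48 mm across at 75 to 82 mm, handle from there to 161 mm.
- driver_b: The same driver as driver_b_mid; origin at the centre of the socket mouth, 121 mm below mid, same axes. Up from the mouth: socket 24 to 33 mm across outside with a 22 mm deep hex cavity, its mouth flared 2 mm, shaft 17 mm thick, round hand guard 48 mm across at 75 to 82 mm, handle from there to 161 mm.
- driver_c: The same driver as driver_c_mid; origin at the centre of the socket mouth, 121 mm below mid, same axes. Up from the mouth: socket 24 to 33 mm across outside with a 22 mm deep hex cavity, its mouth flared 2 mm, shaft 17 mm thick, round hand guard 48 mm across at 75 to 82 mm, handle from there to 161 mm.
- rack: Fixed grey sheet-steel rack, 72 x 270 mm, open below; origin on the bench under its centre, y along the row, z up. Its plate, top at 90 mm, has three 39 mm holes at x = 0, y = -95, 0, +95 mm. A driver hangs in a hole, guard resting on the plate, mouth 15 mm and handle centre 136 mm above the bench.
- nut_seat (a point): Centre of the flat top of the steel clamping washer (52 mm across) on the 126 mm toroidal transformer, 62 mm above the bench; z up. The opened chassis, 200 x 320 mm, fixed, reaches mostly to the left (+y); nothing in it is higher than 80 mm. A driver fully over the nut stands with its mouth on this washer, handle centre 121 mm above.
- nut_top (a point): Centre of the nut's top face, 10 mm above nut_seat, turning with the nut; 19 mm across flats, one pair square to x. A 12 mm bolt stands 8 mm out of it. A narrow socket stops here, 10 mm short. The one that fits goes down when flats line up within 7 degrees (0.6 mm play all round, 7 degrees turning play). A wide one goes down but turns freely round the nut.
- nut (a joint): Turn of the nut in rad: negative while loose, 0 when tight, at a firm stop. It tightens clockwise seen from above (value grows), starts 0.4 to 0.6 loose and turns with a steady drag of about 0.12 N m.
- multimeter: Grey digital multimeter lying on the bench, 150 x 76 x 45 mm; a bystander. Origin under its centre.
- solder_reel: Reel 58 mm across and 42 mm high standing on end; a bystander. Origin under its centre.
- screw_tin: Shallow steel dish, 72 mm across and 28 mm high; a bystander. Origin under its centre.
There are look-alikes about, which are no part of the job. Leave any blue or white look-alike of the driver_a alone. Leave any yellow look-alike of the driver_c alone.

How it is judged:
By the outcome, as a careful person would: the job done as asked, in the order asked, and still so for the second after the job is handed in, while the arm keeps its last pose, push and grip.
It also fails if it takes over 72 s, if anything falls off the work surface, if the arm or the gripper's body presses on something with over 40 N, if the wrist force passes 120 N, or if a joint passes its speed limit or range.

ROBOT

A 6-joint arm with a two-finger parallel gripper is mounted at the origin on the work surface. World frame = base frame: x ahead of the robot, y to its left, z up, the work surface at z = 0. Lengths are in m, angles in rad, forces in N, time in s.
With the tool pointing down it reaches from about 0.225 to 0.725 m from the base axis. Payload 3.1 kg.
Tool frame: the origin (TCP) lies on the front face of the gripper's body, between the roots of the fingers; the fingertips stand 73 mm ahead of it and the grasp point (between the pads) lies 54 mm ahead of it; z points along the fingers, y is the line along which they close (so a half turn about z gives the same grasp; the last joint's range is limited). The gripper opens to 85 mm and grips with 20 to 120 N. Pads are 22 mm wide; open, the fingers measure 114 mm over their backs; the gripper's body (76 mm by 85 mm) begins 54 mm behind the grasp point. The pads swing forward as they close: fully open they stand 13 mm farther back than shut.
Start: joints at [-1.42, 0.048, 0.099, 1.622, 0, 1.443], TCP at [0.144, -0.505, 0.304] pointing down, gripper open.
Joint ranges: [-2.91, 2.91], [-0.99, 1.94], [-1.21, 1.42], [-2.12, 2.29], [-1.49, 1.47], [-3.14, 3.14]. Speed limits (rad/s): [2.79, 2.79, 3.14, 3.14, 3.14, 3.14].

INTERFACE

Orientations are given as a unit quaternion [w, x, y, z].
In Python, from bench import manip, grab_frame, nets gives the robot as it stands. The module is installed in compiled form; this text tells all that it offers.
- The arm moves only by the tool jog_arm, never from a script. Its argument "targets" is a list of rows, each a list of 7 numbers: the gripper command: -1 is fully open, 1 is shut, values between are in proportion, then the shift along the world's x, y, z in mm, then the turn, a rotation vector about the world's x, y, z in degrees. In form: [[gripper, dx, dy, dz, rx, ry, rz], ...]. A call has 1 to 20 rows; each row shifts and turns the commanded pose from where the row before left it; what a row does not reach is not made up. A row lasts 1/12 s, in which the tool goes at most 41.7 mm and 7.16 degrees, less where a joint would pass 70% of its speed; a pose out of reach is approached as far as the arm can. A call with a gripper value outside its range is refused whole. The fingers move at their own pace and stop on an object; the grip force is fixed at half the most. Time passes only in rows, so rows that do not move let the fingers close. It gives the time, the measured TCP pose, the force, the opening and the grip force at its end, in the units of the state.
- manip.state(): the state, without advancing time (a new reading comes with each control period).
- grab_frame(name): name is "side" or "top"; returns a dict with "img" (420x560x3 uint8, red, green, blue), "fovy" (degrees; the focal length in pixels is half the picture's height over the tangent of half this angle, whatever the lens; pixels are square), "cx", "cy" (the principal point, pixels), "dist_coeffs" ([k1, k2, p1, p2, k3] as OpenCV has them; the pictures are not rectified), "rvec" (rotation vector, rad) and "tvec" (3), from world to camera coordinates, as OpenCV has them. Camera axes: x right, y down, z forward; pixel columns grow to the right and rows downward; lengths in m; the calibration is good to about 2 mm. A picture is of the moment at which its call begins. There is no depth.
- manip.close_job(): hands the job in; it is judged then, once.
Trained networks look in the newest picture that a camera, given by its name, has taken for a name from the list of things; names that differ only in an ending like _2 or _b are one class to them, and where a whole thing is asked for, a point or a joint stands for the part that bears it (a point fixed in the world has none). Each returns a list of dicts, best first, with "score" (0 to 1); they miss things now and then, are a little off and sometimes report something else, mostly with a low value. They report only what shows in the picture. A call takes as long as a camera call. They do not tell look-alikes from the thing itself.
- nets.spot_in(camera, name): "xyz" ([x, y, z] in m, in the coordinates of the camera as it stood for that picture, good to about 4 mm: the middle of the surface that is visible of it).
- nets.spot_point(camera, name): "xyz" ([x, y, z] in m, in the coordinates of the camera as it stood for that picture, good to about 4 mm: a listed point, or the origin of a listed thing).
The state is a dict: "clock": time; "q": joint angles; "qvel": joint speeds; "effort": joint torques, N m; "tool_pos": TCP position; "ee_rot": TCP orientation; "contact_force": force on the tool from outside, world axes, zero at the start; "torque": the same for the moment, N m; "grip_width": finger opening in m; "grasp_force": force on a finger pad.
Only numpy, scipy, OpenCV 4.12 (cv2) and the standard library are available. Lean on these libraries where they do the work, as an engineer would, in place of code of your own. Each camera call takes 0.05 s, during which the arm holds its last target. There are 200 camera calls.

## Working session

There is one attempt and no reset: what is moved stays moved. The work goes in short steps, Python scripts to look and compute and a tool call to move; the robot and the scene stay as the last step left them, time stands still between calls to the robot, and variables do not carry over. Pictures are saved under pics/ and viewed, at most 10 in all, crops included, and the job is handed in when it is done.

Besides the shell and the picture viewer there is one more tool, called after "Emit:" as name([rows], argument=value, ...), one row to a line, values as JSON. jog_arm: Moves the arm, as the interface text tells. Its arguments: {"type":"object","properties":{"targets":{"type":"array","items":{"type":"array","items":{"type":"number"}}}},"required":["targets"]}

```bash
mkdir -p pics; cat > h.py <<'E'
import numpy as np, cv2
from bench import manip, grab_frame, nets
def w(f,p):
    R,_=cv2.Rodrigues(np.array(f['rvec'],float)); return R.T@(np.array(p)-np.array(f['tvec']).ravel())
def K(f):
    h,wd=f['img'].shape[:2]; fl=h/2/np.tan(np.radians(f['fovy'])/2)
    return np.array([[fl,0,f['cx']],[0,fl,f['cy']],[0,0,1.]])
def proj(f,P):
    return cv2.projectPoints(np.array(P,float).reshape(-1,1,3),np.array(f['rvec'],float),np.array(f['tvec'],float),K(f),np.array(f['dist_coeffs'],float))[0].reshape(-1,2)
def ray(f,uv,z):
    n=cv2.undistortPoints(np.array(uv,float).reshape(-1,1,2),K(f),np.array(f['dist_coeffs'],float)).reshape(-1,2)
    R,_=cv2.Rodrigues(np.array(f['rvec'],float)); c=-R.T@np.array(f['tvec']).ravel(); out=[]
    for a in n:
        d=R.T@np.array([a[0],a[1],1]); out.append(c+d*(z-c[2])/d[2])
    return np.array(out)
E
python3 - <<'E'
from h import *
F={}
for c in('side','top'):
    f=grab_frame(c); cv2.imwrite(f'pics/{c}0.png',f['img'][:,:,::-1]); R,_=cv2.Rodrigues(np.array(f['rvec'],float))
    print(c,f['fovy'],'cam',(-R.T@np.array(f['tvec']).ravel()).round(3))
    for n in ('driver_a_mid','rack','nut_seat','nut_top','multimeter','solder_reel','screw_tin'):
        for d in nets.spot_point(c,n)[:6]:
            P=w(f,d['xyz']); print(n,round(d['score'],2),P.round(4),proj(f,P).round(0)[0])
s=manip.state(); print(s['clock'],s['tool_pos'],s['ee_rot'],s['grip_width'])
E
```

```text
side 47.34847777378188 cam [0.481 0.518 0.737]
driver_a_mid 0.81 [ 0.4258 -0.2248  0.1381] [381. 170.]
driver_a_mid 0.73 [ 0.4537 -0.3105  0.1241] [369. 147.]
driver_a_mid 0.63 [ 0.4355 -0.1291  0.1232] [371. 208.]
driver_a_mid 0.48 [ 0.6181 -0.2237  0.0134] [283. 201.]
rack 0.97 [ 5.211e-01 -2.261e-01 -4.000e-04] [327. 212.]
nut_seat 0.63 [0.5655 0.1193 0.0609] [273. 330.]
nut_top 0.54 [0.5732 0.1194 0.0752] [268. 324.]
multimeter 0.59 [ 0.7626 -0.0971  0.0025] [202. 236.]
solder_reel 0.68 [ 0.7461 -0.2515  0.0026] [230. 188.]
screw_tin 0.67 [ 0.5232 -0.2288  0.0008] [326. 211.]
screw_tin 0.63 [ 0.6614 -0.4041  0.0016] [280. 153.]
top 54.80809736997638 cam [ 0.504 -0.088  0.96 ]
driver_a_mid 0.88 [ 0.4269 -0.2269  0.1353] [351. 296.]
driver_a_mid 0.61 [ 0.4364 -0.1234  0.119 ] [299. 290.]
driver_a_mid 0.61 [ 0.4579 -0.3172  0.1216] [394. 281.]
rack 0.56 [ 5.242e-01 -2.209e-01 -2.000e-04] [339. 249.]
nut_seat 0.95 [0.5725 0.117  0.0609] [191. 225.]
nut_seat 0.5 [ 0.432  -0.2246  0.1342] [350. 294.]
nut_seat 0.45 [ 0.6165 -0.2246  0.1316] [349. 203.]
nut_top 0.36 [0.5725 0.1177 0.0716] [190. 224.]
multimeter 0.72 [ 0.7662 -0.0964 -0.0028] [287. 149.]
solder_reel 0.7 [ 0.7499 -0.2548 -0.001 ] [352. 156.]
screw_tin 0.77 [ 0.6659 -0.4079 -0.0022] [416. 191.]
0.8 [ 0.14447367 -0.50475241  0.30397235] [7.99619690e-05 9.90297858e-01 1.38960949e-01 6.91192632e-06] 0.08507525354978657
```

View pics/side0.png

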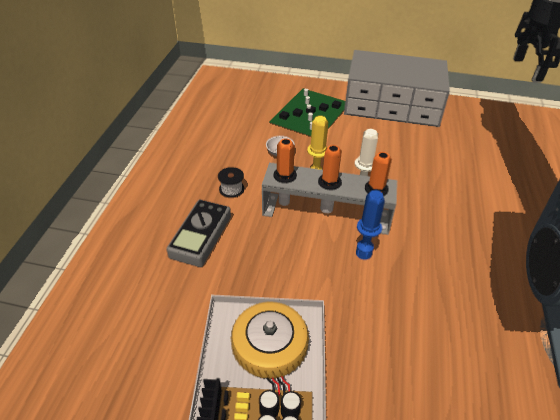

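View pics/top0.png

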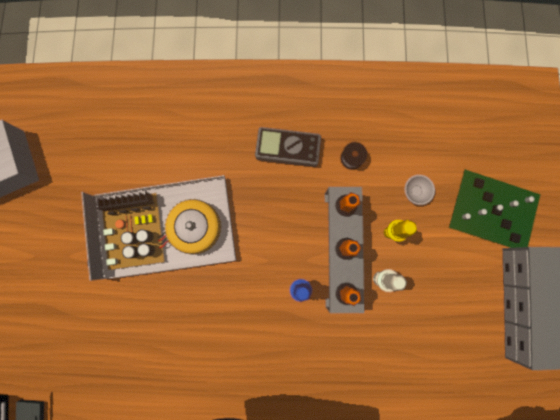

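Orange drivers hang at about (351,296), (347,249) and (348,203) in the top picture. The blue, white and yellow look-alikes stand beside the rack, and the nut is at about (190,225). Next I zoom in for the yaws.

```bash
python3 - <<'E'
from h import *
a=cv2.imread('pics/top0.png');b=cv2.imread('pics/side0.png')
def c(im,u,v,r):return cv2.resize(im[v-r:v+r,u-r:u+r],(260,260),interpolation=cv2.INTER_CUBIC)
r1=[c(a,350,296,16),c(a,348,249,16),c(a,349,203,16)]; r2=[c(a,190,226,16),c(b,270,327,18),c(b,285,150,26)]
cv2.imwrite('pics/z.png',np.vstack([np.hstack(r1),np.hstack(r2)]))
f=grab_frame('top');
for n in ('driver_a_mid','driver_a','rack','nut_top'):
    for d in nets.spot_point('top',n)[:6]:
        P=w(f,d['xyz']); print(n,round(d['score'],2),P.round(4))
# rack corner positions plate top from picture
g=grab_frame('side')
for n in ('driver_a_mid','driver_a','nut_top','nut_seat'):
    for d in nets.spot_point('side',n)[:6]:
        P=w(g,d['xyz']); print(n,round(d['score'],2),P.round(4))
# rack plate by colour: grey at z=.09
print(ray(f,[[330,188],[362,187],[329,311],[364,312]],.09).round(3))
E
```

```text
driver_a_mid 0.84 [ 0.4279 -0.2259  0.1357]
driver_a_mid 0.73 [ 0.4338 -0.1263  0.1196]
driver_a_mid 0.71 [ 0.4569 -0.3161  0.1189]
driver_a 0.93 [ 0.4286 -0.2253  0.0166]
driver_a 0.87 [ 0.5222 -0.2263  0.0137]
driver_a 0.8 [ 0.4541 -0.3187 -0.    ]
driver_a 0.74 [ 0.6147 -0.2232  0.0163]
driver_a 0.73 [ 0.43   -0.2248  0.1356]
driver_a 0.64 [ 0.4307 -0.1239 -0.0025]
rack 0.72 [ 0.5225 -0.218  -0.0012]
rack 0.24 [ 0.6131 -0.2239  0.0148]
nut_top 0.53 [ 0.619  -0.2232  0.1322]
nut_top 0.46 [0.5729 0.1178 0.0735]
driver_a_mid 0.71 [ 0.4325 -0.1303  0.1206]
driver_a_mid 0.68 [ 0.4567 -0.3108  0.124 ]
driver_a_mid 0.63 [ 0.4282 -0.2248  0.1399]
driver_a 0.8 [ 0.5252 -0.2232  0.0177]
driver_a 0.79 [ 0.4372 -0.124   0.0006]
driver_a 0.74 [ 0.565  -0.3388  0.0022]
driver_a 0.69 [ 0.6171 -0.2243  0.0107]
nut_top 0.46 [0.5737 0.1188 0.0773]
nut_seat 0.78 [0.5672 0.1197 0.0618]
nut_seat 0.21 [ 0.6193 -0.2243  0.0116]
[[ 0.654 -0.189  0.09 ]
 [ 0.657 -0.259  0.09 ]
 [ 0.391 -0.188  0.09 ]
 [ 0.39  -0.262  0.09 ]]
```

View pics/z.png

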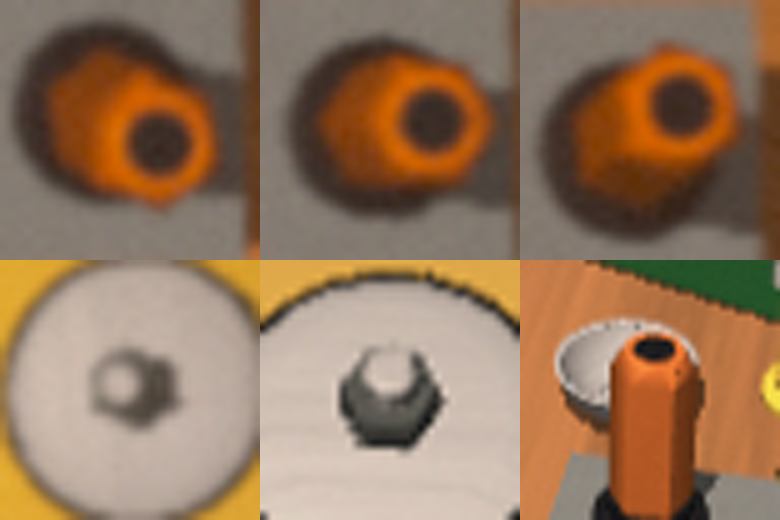

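```bash
python3 - <<'E'
from h import *
for c,r in(('side',16),('top',14)):
    f=grab_frame(c); im=f['img'].astype(int); g=im.sum(2)/3
    best=[]
    u0,v0=proj(f,[.572,.118,.067])[0].astype(int)
    m=np.zeros(g.shape,np.uint8); sub=g[v0-r:v0+r,u0-r:u0+r]
    m[v0-r:v0+r,u0-r:u0+r]=(sub<135)
    for yaw in range(0,60,3):
     for x in np.arange(.566,.5785,.001):
      for y in np.arange(.112,.1245,.001):
        P=[[x+.01097*np.cos(t),y+.01097*np.sin(t),z] for z in(.062,.072) for t in np.radians(yaw+30+60*np.arange(6))]
        B=[[x+.006*np.cos(t),y+.006*np.sin(t),z] for z in(.072,.080) for t in np.radians(30*np.arange(12))]
        k=np.zeros(g.shape,np.uint8); k2=k.copy()
        S=16
        for A,Q in((k,P),(k2,B)): cv2.fillConvexPoly(A,cv2.convexHull((proj(f,Q)*S).round().astype(np.int32)),1,shift=4)
        k[k2>0]=0; mm=m.copy(); mm[k2>0]=0
        best.append(((k&mm).sum()/(k|mm).sum(),yaw,round(x,4),round(y,4)))
    best.sort(reverse=True); d={}
    for b in best: d.setdefault(b[1],b)
    print(c,[tuple(map(float,b)) for b in list(d.values())[:7]],m.sum())
E
```

```text
side [(0.5287356321839081, 42.0, 0.571, 0.12), (0.5277777777777778, 39.0, 0.571, 0.119), (0.5222222222222223, 33.0, 0.571, 0.119), (0.5168539325842697, 30.0, 0.571, 0.12), (0.5166666666666667, 36.0, 0.571, 0.12), (0.5164835164835165, 45.0, 0.571, 0.119), (0.510989010989011, 48.0, 0.571, 0.119)] 188
top [(0.32061068702290074, 42.0, 0.571, 0.118), (0.3153846153846154, 45.0, 0.571, 0.118), (0.3153846153846154, 39.0, 0.571, 0.118), (0.3153846153846154, 36.0, 0.571, 0.118), (0.31496062992125984, 33.0, 0.571, 0.117), (0.31297709923664124, 57.0, 0.571, 0.118), (0.3111111111111111, 30.0, 0.571, 0.118)] 137
```

Emit:
jog_arm([
  [-1,30,30,0,0,0,7],
  [-1,30,30,0,0,0,7],
  [-1,30,30,0,0,0,7],
  [-1,30,30,0,0,0,7],
  [-1,30,30,0,0,0,7],
  [-1,30,30,0,0,0,7],
  [-1,30,30,0,0,0,7],
  [-1,30,30,0,0,0,7],
  [-1,24,20,0,0,0,7],
  [-1,20,19.7,0,0,0,7],
  [-1,0,0,0,0,0,7],
  [-1,0,0,0,0,0,7],
  [-1,0,0,0,0,0,7],
  [-1,0,0,0,0,0,7],
  [-1,0,0,0,0,0,7],
  [-1,0,0,0,0,0,4],
  [-1,0,0,0,0,0,0],
])

```text
clock: 2.82
tool_pos: [0.4242, -0.2293, 0.304]
ee_rot: [0.0, 0.461, 0.887, -0.0]
contact_force: [-0.4, 0.2, -0.3]
grip_width: 0.0852
grasp_force: 0.0
```

Emit:
jog_arm([
  [-1,4.3,3.8,0,0,0,0],
  [-1,0,0,-38,0,0,0],
  [-1,0,0,-38,0,0,0],
  [-1,0,0,-38,0,0,0],
  [-1,0,0,0,0,0,0],
  [1,0,0,0,0,0,0],
  [1,0,0,0,0,0,0],
  [1,0,0,0,0,0,0],
  [1,0,0,0,0,0,0],
  [1,0,0,0,0,0,0],
  [1,0,0,0,0,0,0],
])

```text
clock: 3.73
tool_pos: [0.4306, -0.2269, 0.194]
ee_rot: [0.004, 0.462, 0.887, -0.0]
contact_force: [0.3, 0.0, 6.4]
grip_width: 0.0294
grasp_force: 58.7
```

Emit:
jog_arm([
  [1,0,0,20,0,0,0],
  [1,0,0,40,0,0,0],
  [1,0,0,40,0,0,0],
  [1,0,0,35,0,0,0],
  [1,0,0,30,0,0,0],
  [1,0,0,0,0,0,0],
])

```text
clock: 4.23
tool_pos: [0.4301, -0.2268, 0.3636]
ee_rot: [0.007, 0.462, 0.887, -0.001]
contact_force: [0.9, -0.1, -1.2]
grip_width: 0.029
grasp_force: 68.1
```

```bash
cat > m.py <<'E'
from h import *
import sys
s=manip.state(); p=np.array(s['tool_pos']); print('q',np.round(s['q'],2),p,s['ee_rot'])
for c in('side','top'):
    f=grab_frame(c); cv2.imwrite('pics/%s_%s.png'%(c,sys.argv[1]),f['img'][:,:,::-1])
    for n in('driver_a_mid','driver_a'):
        for d in nets.spot_point(c,n):
            P=w(f,d['xyz'])
            if np.hypot(*(P-p)[:2])<.04: print(c,n,round(d['score'],2),P.round(4),(P-p).round(4))
E
python3 m.py l1
```

```text
q [-0.62 -0.04  0.13  1.73 -0.    0.34] [ 0.43012905 -0.22677668  0.36363487] [ 0.00715961  0.46204573  0.88682656 -0.00107113]
side driver_a_mid 0.64 [ 0.4232 -0.2257  0.3075] [-0.0069  0.0011 -0.0561]
side driver_a 0.96 [ 0.4272 -0.2241  0.1851] [-0.003   0.0027 -0.1785]
top driver_a_mid 0.6 [ 0.4248 -0.2255  0.299 ] [-0.0054  0.0013 -0.0646]
top driver_a 0.74 [ 0.4316 -0.2272  0.1776] [ 0.0014 -0.0005 -0.186 ]
```

Emit:
jog_arm([
  [1,5,30,0,0.5,0.7,0],
  [1,15,37,0,0,0,0],
  [1,15,37,0,0,0,1],
  [1,15,37,0,0,0,1],
  [1,15,37,0,0,0,1],
  [1,15,37,0,0,0,1],
  [1,15,37,0,0,0,1],
  [1,15,37,0,0,0,1],
  [1,15,30,0,0,0,0],
  [1,12,20,0,0,0,0],
  [1,6.4,4.8,-30,0,0,0],
  [1,0,0,-40,0,0,0],
  [1,0,0,-20,0,0,0],
  [1,0,0,0,0,0,0],
])

```text
clock: 5.7
tool_pos: [0.5679, 0.1183, 0.2552]
ee_rot: [-0.015, 0.415, 0.91, -0.004]
contact_force: [-1.3, -0.2, -1.9]
grip_width: 0.0293
grasp_force: 67.8
```

```bash
python3 m.py n1; python3 - <<'E'
import cv2,numpy as np
a=cv2.imread('pics/side_n1.png');b=cv2.imread('pics/top_n1.png')
cv2.imwrite('pics/v.png',np.hstack([cv2.resize(a[220:380,200:340],(420,480),interpolation=2),cv2.resize(b[150:280,130:240],(380,480),interpolation=2)]))
E
```

```text
q [0.09 0.21 0.18 1.57 0.01 0.94] [0.56787538 0.11834713 0.25521055] [-0.01487099  0.41452834  0.90990773 -0.00361033]
side driver_a_mid 0.76 [0.5637 0.1202 0.1979] [-0.0042  0.0018 -0.0574]
side driver_a 0.56 [0.5627 0.1227 0.0769] [-0.0051  0.0043 -0.1783]
top driver_a_mid 0.61 [0.5681 0.1183 0.2043] [ 0.0002 -0.     -0.0509]
top driver_a 0.52 [0.5701 0.1178 0.0868] [ 0.0022 -0.0005 -0.1684]
```

View pics/v.png

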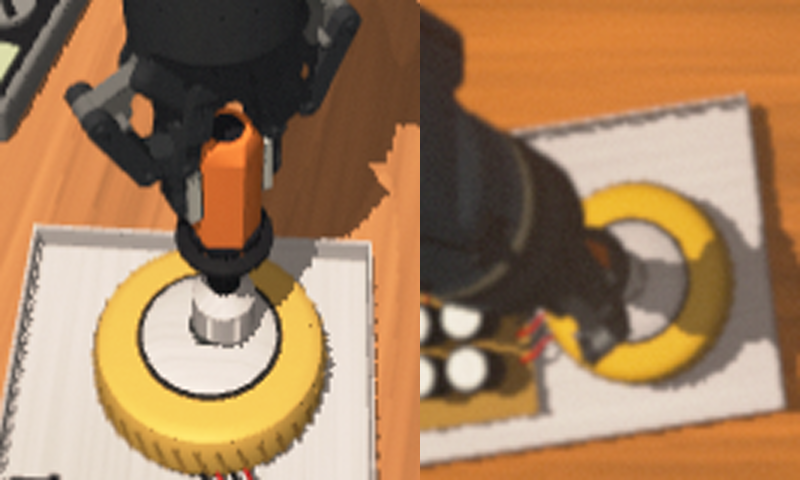

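Emit:
jog_arm([
  [1,0,0,20,0,0,0],
  [1,0,0,0,0,0,0],
  [1,0,0,0,0,0,0],
])

```text
clock: 6.25
tool_pos: [0.5733, 0.1182, 0.2882]
ee_rot: [-0.005, 0.415, 0.91, 0.002]
contact_force: [0.4, 0.6, -1.7]
grip_width: 0.0287
grasp_force: 68.0
```

```bash
cat > t.py <<'E'
from h import *
from scipy.spatial.transform import Rotation as R
s=manip.state(); q=s['ee_rot']; M=R.from_quat([q[1],q[2],q[3],q[0]]).as_matrix(); z=M[:,2]
print('clk',s['clock'],'pos',np.round(np.array(s['tool_pos'])*1e3,1),'fix rx,ry deg',np.degrees([-z[1],z[0]]).round(2),'yaw',np.degrees(np.arctan2(M[1,0],M[0,0])).round(1),'F',np.round(s['contact_force'],1),'T',np.round(s['torque'],2),'w',round(s['grip_width'],4),'q6',round(s['q'][5],2),'qv',np.abs(s['qvel']).max().round(3))
E
python3 t.py
```

```text
clk 6.25 pos [573.3 118.2 288.2] fix rx,ry deg [-0.46 -0.36] yaw 131.0 F [ 0.4  0.6 -1.7] T [-0.05  0.    0.  ] w 0.0287 q6 0.94 qv 0.046
```

Emit:
jog_arm([
  [1,0,0,-10,-0.5,-0.4,0],
  [1,0,0,0,0,0,0],
  [1,0,0,0,0,0,0],
  [1,0,0,0,0,0,0],
])

```text
clock: 6.58
tool_pos: [0.5717, 0.1183, 0.2747]
ee_rot: [-0.003, 0.415, 0.91, -0.002]
contact_force: [-0.0, 0.5, -1.1]
grip_width: 0.0296
grasp_force: 67.8
```

```bash
python3 t.py; python3 m.py n2; python3 - <<'E'
from h import *
f=grab_frame('side'); g=f['img'][:,:,::-1]
S=8; im=cv2.resize(g,None,fx=S,fy=S,interpolation=cv2.INTER_CUBIC)
X,Y=.5715,.1185
def ring(z,r,col):
    P=[[X+r*np.cos(t),Y+r*np.sin(t),z] for t in np.linspace(0,6.29,60)]
    q=((proj(f,P)+.5)*S).astype(np.int32); cv2.polylines(im,[q],True,col,1)
ring(.062,.026,(0,0,255)); z=manip.state()['tool_pos'][2]
m=z-.179
for zz,r in((m,.0145),(m+.075,.024),(m+.082,.024)): ring(zz,r,(0,255,0))
q=((proj(f,[[X,Y,.062],[X,Y,.25]])+.5)*S).astype(int); cv2.line(im,tuple(map(int,q[0])),tuple(map(int,q[1])),(255,0,0),1)
c=q[0]; cv2.imwrite('pics/o.png',im[c[1]-470:c[1]+130,c[0]-300:c[0]+300])
E
```

```text
clk 6.5833 pos [571.7 118.3 274.7] fix rx,ry deg [ 0.07 -0.38] yaw 131.0 F [-0.   0.5 -1.1] T [-0.01 -0.05  0.01] w 0.0296 q6 0.95 qv 0.009
q [ 0.09  0.2   0.21  1.59 -0.    0.95] [0.57172978 0.11828204 0.27473519] [-0.00276005  0.41490002  0.9098608  -0.00191661]
side driver_a_mid 0.79 [0.5674 0.119  0.2186] [-0.0043  0.0007 -0.0562]
side driver_a 0.81 [0.5696 0.1195 0.0966] [-0.0021  0.0012 -0.1781]
top driver_a_mid 0.76 [0.5675 0.1196 0.2167] [-0.0042  0.0013 -0.058 ]
top driver_a 0.64 [0.5749 0.1128 0.0994] [ 0.0031 -0.0055 -0.1753]
```

View pics/o.png

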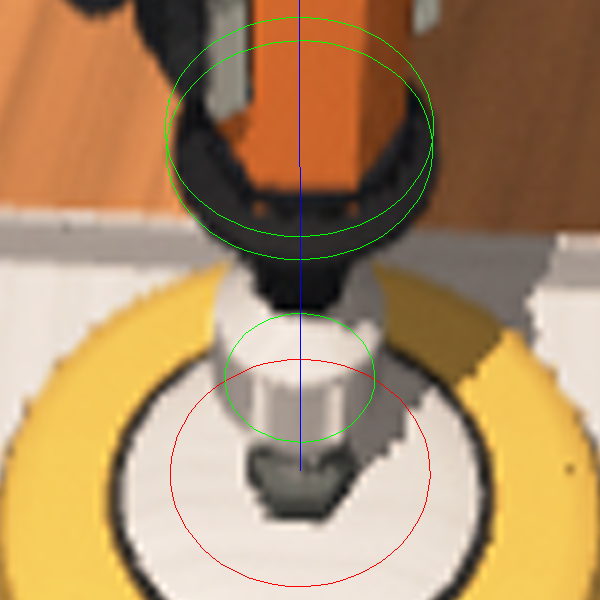

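The side view shows the socket centred above the nut (socket x ≈ 301, nut x ≈ 300 in the crop). The socket looks about 33 mm across, so this is probably the wide driver. I'll lower it and try.

Emit:
jog_arm([
  [1,0,0,-10,0,0,0],
  [1,0,0,-8,0,0,0],
  [1,0,0,-8,0,0,0],
  [1,0,0,-6,0,0,0],
  [1,0,0,-4,0,0,0],
  [1,0,0,0,0,0,0],
  [1,0,0,0,0,0,0],
])

```text
clock: 7.52
tool_pos: [0.5712, 0.1181, 0.2419]
ee_rot: [-0.002, 0.415, 0.91, -0.002]
contact_force: [-4.0, -0.5, 11.8]
grip_width: 0.0291
grasp_force: 69.4
```

```bash
python3 t.py
```

```text
clk 7.5167 pos [571.2 118.1 241.9] fix rx,ry deg [ 0.1  -0.27] yaw 131.0 F [-4.  -0.5 11.8] T [-0.19  1.38  0.03] w 0.0291 q6 0.95 qv 0.001
```

Emit:
jog_arm([
  [1,0,0,1,0,0,-6],
  [1,0,0,0,0,0,-6],
  [1,0,0,0,0,0,-6],
])

```text
clock: 7.77
tool_pos: [0.5711, 0.1185, 0.242]
ee_rot: [-0.003, 0.554, 0.832, -0.001]
contact_force: [-4.0, -0.2, 7.8]
grip_width: 0.0291
grasp_force: 69.1
```

```bash
python3 t.py
```

```text
clk 7.7667 pos [571.1 118.5 242. ] fix rx,ry deg [-0.07 -0.34] yaw 112.7 F [-4.  -0.2  7.8] T [0.13 1.21 0.12] w 0.0291 q6 1.26 qv 1.241
```

Emit:
jog_arm([
  [1,0,0,0,0,0,-6],
  [1,0,0,0,0,0,-6],
  [1,0,0,0,0,0,-6],
])

```text
clock: 8.02
tool_pos: [0.5712, 0.1188, 0.2419]
ee_rot: [-0.003, 0.677, 0.736, -0.0]
contact_force: [-3.3, 0.8, 8.6]
grip_width: 0.0291
grasp_force: 69.1
```

```bash
python3 t.py
```

```text
clk 8.0167 pos [571.2 118.8 241.9] fix rx,ry deg [-0.23 -0.3 ] yaw 94.7 F [-3.3  0.8  8.6] T [0.28 1.08 0.09] w 0.0291 q6 1.58 qv 1.24
```

Emit:
jog_arm([
  [1,0,0,0,0,0,-6],
  [1,0,0,0,0,0,0],
])

```text
clock: 8.18
tool_pos: [0.5714, 0.1188, 0.242]
ee_rot: [-0.003, 0.715, 0.7, 0.0]
contact_force: [-2.8, 0.7, 8.1]
grip_width: 0.0294
grasp_force: 69.1
```

```bash
python3 t.py
```

```text
clk 8.1833 pos [571.4 118.8 242. ] fix rx,ry deg [-0.27 -0.25] yaw 88.8 F [-2.8  0.7  8.1] T [0.29 0.97 0.  ] w 0.0294 q6 1.68 qv 0.108
```

Emit:
jog_arm([
  [1,0,0,0,0,0,-6],
  [1,0,0,0,0,0,0],
])

```text
clock: 8.35
tool_pos: [0.5715, 0.1187, 0.242]
ee_rot: [-0.003, 0.75, 0.661, 0.0]
contact_force: [-2.3, 0.5, 7.5]
grip_width: 0.0292
grasp_force: 69.0
```

```bash
python3 t.py
```

```text
clk 8.35 pos [571.5 118.7 242. ] fix rx,ry deg [-0.29 -0.22] yaw 82.8 F [-2.3  0.5  7.5] T [0.26 0.89 0.06] w 0.0292 q6 1.78 qv 0.1
```

Emit:
jog_arm([
  [1,0,0,0,0,0,-6],
  [1,0,0,0,0,0,0],
])

```text
clock: 8.52
tool_pos: [0.5715, 0.1188, 0.242]
ee_rot: [-0.003, 0.784, 0.621, 0.0]
contact_force: [-3.3, 0.2, 6.5]
grip_width: 0.0288
grasp_force: 69.0
```

```bash
python3 t.py
```

```text
clk 8.5167 pos [571.5 118.8 242. ] fix rx,ry deg [-0.32 -0.19] yaw 76.8 F [-3.3  0.2  6.5] T [0.21 0.83 0.01] w 0.0288 q6 1.89 qv 0.101
```

No stop after 54° of turning while fully down, so this driver is the wide one. Back to the rack.

Emit:
jog_arm([
  [1,0,0,30,0,0,0],
  [1,0,0,40,0,0,0],
  [1,0,0,35,0,0,5],
  [1,-5,-20,17,0,0,5],
  [1,-15,-37,0,0,0,5],
  [1,-15,-37,0,0,0,5],
  [1,-15,-37,0,0,0,5],
  [1,-15,-37,0,0,0,5],
  [1,-15,-37,0,0,0,5],
  [1,-15,-37,0,0,0,5],
  [1,-15,-37,0,0,0,5],
  [1,-15,-37,0,0,0,3.2],
  [1,-15,-20,0,0,0,0],
  [1,-1.2,-9.7,0,0,0,0],
  [1,0,0,0,0,0,0],
  [1,0,0,0,0,0,0],
  [1,0,0,0,0,0,0],
])

```text
clock: 9.93
tool_pos: [0.4312, -0.2264, 0.3616]
ee_rot: [-0.003, 0.46, 0.888, -0.001]
contact_force: [0.2, 0.3, -3.3]
grip_width: 0.0291
grasp_force: 68.0
```

```bash
python3 t.py;python3 m.py b1
```

```text
clk 9.9333 pos [ 431.2 -226.4  361.6] fix rx,ry deg [-0.02 -0.35] yaw 125.2 F [ 0.2  0.3 -3.3] T [ 0.04 -0.   -0.02] w 0.0291 q6 0.34 qv 0.016
q [-0.62 -0.02  0.14  1.74 -0.    0.34] [ 0.43119723 -0.22641055  0.36160498] [-0.0028091   0.45988383  0.88797375 -0.00126453]
side driver_a_mid 0.66 [ 0.4264 -0.2257  0.308 ] [-0.0048  0.0007 -0.0536]
side driver_a 0.87 [ 0.4292 -0.2256  0.1813] [-0.002   0.0008 -0.1803]
top driver_a_mid 0.45 [ 0.4279 -0.2255  0.3002] [-0.0033  0.001  -0.0614]
top driver_a 0.65 [ 0.4326 -0.2264  0.1858] [ 0.0014 -0.     -0.1758]
```

Lined up. I'll lower it in two stages, fixing the tilt slightly.

Emit:
jog_arm([
  [1,-0.6,-0.5,-30,0,-0.3,0],
  [1,0,0,-35,0,0,0],
  [1,0,0,-20,0,0,0],
  [1,0,0,0,0,0,0],
  [1,0,0,-20,0,0,0],
  [1,0,0,-20,0,0,0],
  [1,0,0,-20,0,0,0],
  [1,0,0,-14,0,0,0],
  [1,0,0,-7,0,0,0],
  [1,0,0,0,0,0,0],
  [1,0,0,0,0,0,0],
])

```text
clock: 11.15
tool_pos: [0.43, -0.2277, 0.1959]
ee_rot: [-0.001, 0.46, 0.888, -0.0]
contact_force: [0.3, -0.3, -2.1]
grip_width: 0.0292
grasp_force: 63.7
```

```bash
python3 t.py
```

```text
clk 11.15 pos [ 430.  -227.7  195.9] fix rx,ry deg [ 0.  -0.1] yaw 125.2 F [ 0.3 -0.3 -2.1] T [-0.05  0.03  0.04] w 0.0292 q6 0.33 qv 0.014
```

Emit:
jog_arm([
  [1,0,0,-3,0,0,0],
  [1,0,0,0,0,0,0],
  [-1,0,0,0,0,0,0],
  [-1,0,0,0,0,0,0],
  [-1,0,0,0,0,0,0],
  [-1,0,0,0,0,0,0],
  [-1,0,0,30,0,0,0],
  [-1,0,0,35,0,0,0],
  [-1,0,0,25,0,0,0],
  [-1,30,0,0,0,0,7],
  [-1,30,1,0,0,0,7],
  [-1,25,1,0,0,0,7],
  [-1,8,0.7,0,0,0,4],
  [-1,0,0,0,0,0,0],
  [-1,0,0,0,0,0,0],
])

```text
clock: 12.4
tool_pos: [0.5231, -0.2251, 0.2827]
ee_rot: [-0.001, 0.258, 0.966, -0.001]
contact_force: [-0.3, -0.5, 0.4]
grip_width: 0.0856
grasp_force: 0.0
```

```bash
python3 t.py; python3 - <<'E'
from h import *
a=grab_frame('side')
for n in('driver_a_mid','driver_a'):
    for d in nets.spot_point('side',n): print(n,round(d['score'],2),w(a,d['xyz']).round(4))
b=grab_frame('top')
for n in('driver_a_mid','driver_a'):
    for d in nets.spot_point('top',n): print(n,round(d['score'],2),w(b,d['xyz']).round(4))
cv2.imwrite('pics/r.png',np.hstack([cv2.resize(x['img'][v:v+130,u:u+110,::-1],(400,472),interpolation=2) for x,u,v in((a,300,100),(b,310,200))]))
E
```

```text
clk 12.4 pos [ 523.1 -225.1  282.7] fix rx,ry deg [ 0.05 -0.09] yaw 150.1 F [-0.3 -0.5  0.4] T [ 0.03 -0.    0.02] w 0.0856 q6 -0.0 qv 0.028
driver_a_mid 0.86 [ 0.4561 -0.3109  0.124 ]
driver_a_mid 0.84 [ 0.4318 -0.126   0.1229]
driver_a_mid 0.67 [ 0.4219 -0.22    0.1383]
driver_a 0.87 [ 0.618  -0.2265  0.0129]
driver_a 0.83 [ 0.5213 -0.2213  0.0186]
driver_a 0.62 [ 5.676e-01 -3.407e-01  3.000e-04]
driver_a 0.61 [ 0.4352 -0.1202 -0.0021]
driver_a_mid 0.74 [ 0.4373 -0.1301  0.1179]
driver_a_mid 0.71 [ 0.7643 -0.094  -0.0017]
driver_a_mid 0.66 [ 0.4247 -0.2203  0.1366]
driver_a 0.76 [ 0.6125 -0.2227  0.0139]
driver_a 0.71 [ 0.4225 -0.2216  0.0172]
driver_a 0.69 [ 0.4306 -0.1269 -0.0027]
driver_a 0.45 [ 0.522  -0.2272  0.0141]
```

View pics/r.png

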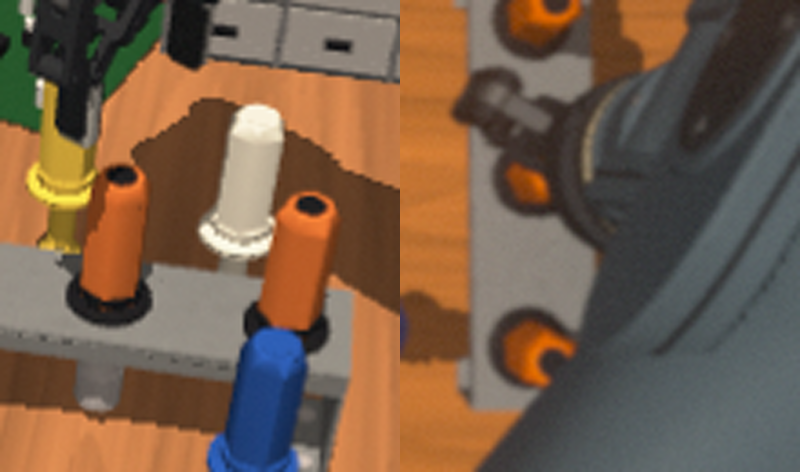

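Driver 1 hangs upright again (right-hand hole in the side crop, about (300,260)), and the gripper is over the middle one. Grasping it.

Emit:
jog_arm([
  [-1,0,0,-32,0,0,0],
  [-1,0,0,-32,0,0,0],
  [-1,0,0,-27,0,0,0],
  [-1,0,0,0,0,0,0],
  [1,0,0,0,0,0,0],
  [1,0,0,0,0,0,0],
  [1,0,0,0,0,0,0],
  [1,0,0,0,0,0,0],
  [1,0,0,0,0,0,0],
  [1,0,0,0,0,0,0],
])

```text
clock: 13.53
tool_pos: [0.5244, -0.2256, 0.1947]
ee_rot: [0.002, 0.257, 0.966, -0.001]
contact_force: [0.3, 1.3, 6.4]
grip_width: 0.0294
grasp_force: 59.1
```

```bash
python3 t.py
```

```text
clk 13.5333 pos [ 524.4 -225.6  194.7] fix rx,ry deg [0.16 0.23] yaw 150.2 F [0.3 1.3 6.4] T [ 0.25 -0.06  0.01] w 0.0294 q6 -0.0 qv 0.003
```

Emit:
jog_arm([
  [1,0,0,20,0,0,0],
  [1,0,0,40,0,0,0],
  [1,0,0,40,0,0,0],
  [1,0,10,20,0,0,0],
  [1,6,35,0,0,0,0],
  [1,6,37,0,0,0,-3],
  [1,6,37,0,0,0,-3],
  [1,6,37,0,0,0,-3],
  [1,6,37,0,0,0,-3],
  [1,6,37,0,0,0,-3],
  [1,6,37,0,0,0,-3],
  [1,5.6,37,0,0,0,-1],
  [1,0,25,0,0,0,0],
  [1,0,14.6,-10,0,0,0],
  [1,0,0,-15,0,0,0],
  [1,0,0,-14,0,0,0],
  [1,0,0,0,0,0,0],
  [1,0,0,0,0,0,0],
  [1,0,0,0,0,0,0],
])

```text
clock: 15.12
tool_pos: [0.5708, 0.1181, 0.2734]
ee_rot: [-0.0, 0.413, 0.911, -0.001]
contact_force: [-0.6, -0.2, -2.0]
grip_width: 0.0289
grasp_force: 61.4
```

```bash
cat > o.py <<'E'
from h import *
f=grab_frame('side'); g=f['img'][:,:,::-1]
S=8; im=cv2.resize(g,None,fx=S,fy=S,interpolation=cv2.INTER_CUBIC)
X,Y=.5715,.1188
def ring(z,r,col):
    P=[[X+r*np.cos(t),Y+r*np.sin(t),z] for t in np.linspace(0,6.29,60)]
    q=((proj(f,P)+.5)*S).astype(np.int32); cv2.polylines(im,[q],True,col,1)
m=manip.state()['tool_pos'][2]-.1795
for zz,r in((m,.0145),(m+.022,.0145),(m+.075,.024),(m+.082,.024)): ring(zz,r,(0,255,0))
for z in(.062,.072):
    P=[[X+.01097*np.cos(t),Y+.01097*np.sin(t),z] for t in np.radians(71+60*np.arange(6))]
    cv2.polylines(im,[((proj(f,P)+.5)*S).astype(np.int32)],True,(0,0,255),1)
q=((proj(f,[[X,Y,.062],[X,Y,.25]])+.5)*S).astype(int); cv2.line(im,tuple(map(int,q[0])),tuple(map(int,q[1])),(255,0,0),1)
c=q[0]; cv2.imwrite('pics/o2.png',im[c[1]-470:c[1]+130,c[0]-300:c[0]+300])
E
python3 t.py; python3 o.py
```

```text
clk 15.1167 pos [570.8 118.1 273.4] fix rx,ry deg [ 0.06 -0.04] yaw 131.2 F [-0.6 -0.2 -2. ] T [ 0.01 -0.03  0.  ] w 0.0289 q6 0.94 qv 0.02
```

View pics/o2.png

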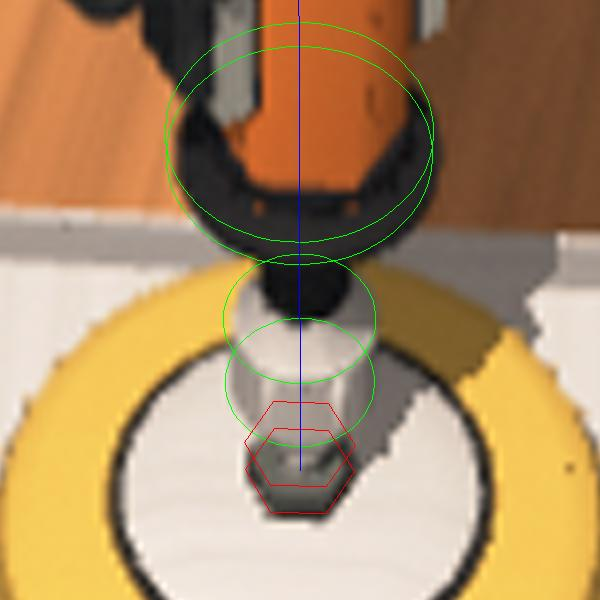

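The nut overlay matches its outline, so its flats are at about 41°. This socket is about 28 mm across and roughly 0.5 mm toward -x. Lowering it.

Emit:
jog_arm([
  [1,0.6,0.3,-10,0,0,0],
  [1,0,0,-6,0,0,0],
  [1,0,0,-5,0,0,0],
  [1,0,0,-3,0,0,0],
  [1,0,0,0,0,0,0],
  [1,0,0,0,0,0,0],
])

```text
clock: 15.67
tool_pos: [0.571, 0.1189, 0.2485]
ee_rot: [-0.001, 0.413, 0.911, -0.0]
contact_force: [-0.6, 1.5, -0.8]
grip_width: 0.0292
grasp_force: 61.6
```

```bash
python3 t.py
```

```text
clk 15.6667 pos [571.  118.9 248.5] fix rx,ry deg [ 0.01 -0.1 ] yaw 131.2 F [-0.6  1.5 -0.8] T [0.34 0.07 0.06] w 0.0292 q6 0.94 qv 0.011
```

Emit:
jog_arm([
  [1,0,0,-3,0,0,0],
  [1,0,0,-3,0,0,0],
  [1,0,0,-2,0,0,0],
  [1,0,0,0,0,0,0],
])

```text
clock: 16.0
tool_pos: [0.5713, 0.1191, 0.2418]
ee_rot: [0.0, 0.413, 0.911, 0.0]
contact_force: [-1.4, 2.9, 2.3]
grip_width: 0.0291
grasp_force: 61.9
```

```bash
python3 t.py
```

```text
clk 16.0 pos [571.3 119.1 241.8] fix rx,ry deg [-0.01  0.01] yaw 131.2 F [-1.4  2.9  2.3] T [ 0.64  0.37 -0.03] w 0.0291 q6 0.94 qv 0.003
```

Emit:
jog_arm([
  [1,0,0,-2,0,0,-3],
  [1,0,0,0,0,0,-5],
  [1,0,0,0,0,0,-5],
  [1,0,0,0,0,0,-5],
  [1,0,0,0,0,0,0],
])

```text
clock: 16.42
tool_pos: [0.5711, 0.1192, 0.2417]
ee_rot: [0.0, 0.552, 0.834, 0.001]
contact_force: [-3.6, 3.0, 8.3]
grip_width: 0.0297
grasp_force: 62.7
```

```bash
python3 t.py
```

```text
clk 16.4167 pos [571.1 119.2 241.7] fix rx,ry deg [-0.06  0.05] yaw 113.0 F [-3.6  3.   8.3] T [ 0.69  1.2  -0.01] w 0.0297 q6 1.26 qv 0.086
```

Emit:
jog_arm([
  [1,0,0,0,0,0,-4],
  [1,0,0,0,0,0,0],
])

```text
clock: 16.58
tool_pos: [0.5711, 0.1192, 0.2417]
ee_rot: [0.0, 0.58, 0.815, 0.001]
contact_force: [-2.2, 2.7, 7.7]
grip_width: 0.0295
grasp_force: 62.7
```

```bash
python3 t.py
```

```text
clk 16.5833 pos [571.1 119.2 241.7] fix rx,ry deg [-0.06  0.05] yaw 109.1 F [-2.2  2.7  7.7] T [0.72 1.15 0.  ] w 0.0295 q6 1.33 qv 0.065
```

Emit:
jog_arm([
  [1,0,0,0,0,0,-4],
  [1,0,0,0,0,0,0],
])

```text
clock: 16.75
tool_pos: [0.571, 0.1193, 0.2417]
ee_rot: [-0.0, 0.608, 0.794, 0.001]
contact_force: [-4.1, 3.2, 8.6]
grip_width: 0.0295
grasp_force: 62.7
```

```bash
python3 t.py
```

```text
clk 16.75 pos [571.  119.3 241.7] fix rx,ry deg [-0.07  0.04] yaw 105.1 F [-4.1  3.2  8.6] T [0.77 1.15 0.11] w 0.0295 q6 1.4 qv 0.065
```

Emit:
jog_arm([
  [1,0,0,0,0,0,-4],
  [1,0,0,0,0,0,0],
])

```text
clock: 16.92
tool_pos: [0.571, 0.1193, 0.2417]
ee_rot: [-0.0, 0.635, 0.772, 0.001]
contact_force: [-3.2, 2.6, 8.3]
grip_width: 0.0295
grasp_force: 62.7
```

```bash
python3 t.py
```

```text
clk 16.9167 pos [571.  119.3 241.7] fix rx,ry deg [-0.08  0.03] yaw 101.1 F [-3.2  2.6  8.3] T [0.72 1.24 0.04] w 0.0295 q6 1.47 qv 0.064
```

Emit:
jog_arm([
  [1,0,0,0,0,0,-4],
  [1,0,0,0,0,0,0],
])

```text
clock: 17.08
tool_pos: [0.571, 0.1193, 0.2417]
ee_rot: [-0.0, 0.662, 0.75, 0.001]
contact_force: [-3.3, 1.2, 9.2]
grip_width: 0.0294
grasp_force: 62.7
```

```bash
python3 t.py
```

```text
clk 17.0833 pos [571.  119.3 241.7] fix rx,ry deg [-0.09  0.03] yaw 97.1 F [-3.3  1.2  9.2] T [0.74 1.22 0.07] w 0.0294 q6 1.54 qv 0.064
```

Emit:
jog_arm([
  [1,0,0,0,0,0,-4],
  [1,0,0,0,0,0,0],
])

```text
clock: 17.25
tool_pos: [0.5709, 0.1193, 0.2417]
ee_rot: [-0.0, 0.688, 0.726, 0.001]
contact_force: [-3.6, 2.6, 8.5]
grip_width: 0.0293
grasp_force: 62.7
```

```bash
python3 t.py
```

```text
clk 17.25 pos [570.9 119.3 241.7] fix rx,ry deg [-0.1   0.03] yaw 93.1 F [-3.6  2.6  8.5] T [0.78 1.26 0.07] w 0.0293 q6 1.61 qv 0.063
```

Emit:
jog_arm([
  [1,0,0,0,0,0,-4],
  [1,0,0,0,0,0,0],
])

```text
clock: 17.42
tool_pos: [0.5709, 0.1194, 0.2417]
ee_rot: [-0.001, 0.713, 0.702, 0.001]
contact_force: [-4.2, 2.4, 7.8]
grip_width: 0.0298
grasp_force: 62.7
```

```bash
python3 t.py
```

```text
clk 17.4167 pos [570.9 119.4 241.7] fix rx,ry deg [-0.11  0.03] yaw 89.1 F [-4.2  2.4  7.8] T [0.77 1.23 0.05] w 0.0298 q6 1.68 qv 0.064
```

Emit:
jog_arm([
  [1,0,0,0,0,0,-4],
  [1,0,0,0,0,0,0],
])

```text
clock: 17.58
tool_pos: [0.5709, 0.1194, 0.2417]
ee_rot: [-0.001, 0.737, 0.676, 0.001]
contact_force: [-3.8, 2.3, 7.7]
grip_width: 0.0289
grasp_force: 62.7
```

```bash
python3 t.py
```

```text
clk 17.5833 pos [570.9 119.4 241.7] fix rx,ry deg [-0.11  0.03] yaw 85.1 F [-3.8  2.3  7.7] T [0.84 1.22 0.  ] w 0.0289 q6 1.75 qv 0.062
```

Emit:
jog_arm([
  [1,0,0,0,0,0,-4],
  [1,0,0,0,0,0,0],
])

```text
clock: 17.75
tool_pos: [0.5709, 0.1194, 0.2417]
ee_rot: [-0.001, 0.76, 0.65, 0.001]
contact_force: [-3.4, 3.0, 8.8]
grip_width: 0.0296
grasp_force: 62.8
```

```bash
python3 t.py
```

```text
clk 17.75 pos [570.9 119.4 241.7] fix rx,ry deg [-0.13  0.02] yaw 81.1 F [-3.4  3.   8.8] T [ 0.88  1.27 -0.16] w 0.0296 q6 1.82 qv 0.058
```

Emit:
jog_arm([
  [1,0,0,0,0,0,-4],
  [1,0,0,0,0,0,0],
])

```text
clock: 17.92
tool_pos: [0.5709, 0.1195, 0.2417]
ee_rot: [-0.001, 0.782, 0.623, 0.001]
contact_force: [-4.7, 3.0, 9.0]
grip_width: 0.0292
grasp_force: 62.7
```

```bash
python3 t.py
```

```text
clk 17.9167 pos [570.9 119.5 241.7] fix rx,ry deg [-0.14  0.02] yaw 77.1 F [-4.7  3.   9. ] T [0.81 1.29 0.05] w 0.0292 q6 1.89 qv 0.066
```

Emit:
jog_arm([
  [1,0,0,0,0,0,-4],
  [1,0,0,0,0,0,0],
])

```text
clock: 18.08
tool_pos: [0.5709, 0.1195, 0.2417]
ee_rot: [-0.001, 0.803, 0.595, 0.001]
contact_force: [-4.8, 1.8, 8.5]
grip_width: 0.029
grasp_force: 62.7
```

```bash
python3 t.py; python3 o.py
```

```text
clk 18.0833 pos [570.9 119.5 241.7] fix rx,ry deg [-0.15  0.02] yaw 73.1 F [-4.8  1.8  8.5] T [0.91 1.26 0.03] w 0.029 q6 1.96 qv 0.085
```

View pics/o2.png

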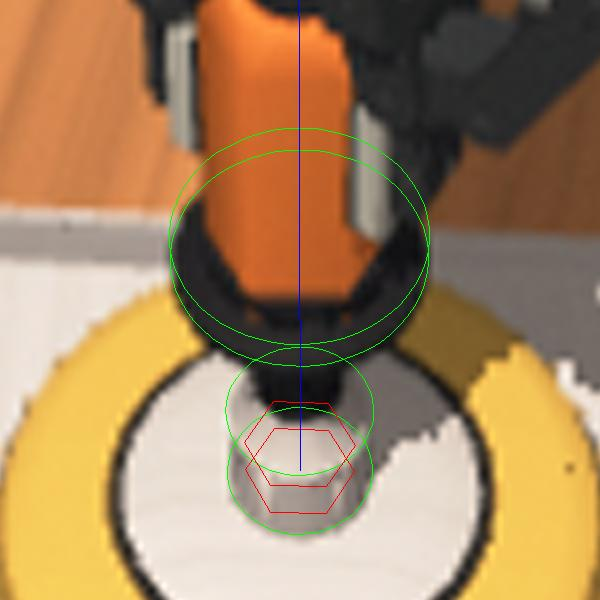

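No stop after 58° either. I'll lift off and check whether the nut turned.

Emit:
jog_arm([
  [1,0,0,15,0,0,0],
  [1,0,0,15,0,0,0],
  [1,0,0,10,0,0,0],
  [1,0,0,5,0,0,0],
  [1,0,0,0,0,0,0],
  [1,0,0,0,0,0,0],
])

```text
clock: 18.63
tool_pos: [0.5714, 0.1185, 0.2836]
ee_rot: [-0.0, 0.803, 0.596, -0.001]
contact_force: [-0.9, -0.2, -1.4]
grip_width: 0.0297
grasp_force: 61.6
```

```bash
python3 t.py; python3 o.py; python3 - <<'E'
import cv2,numpy as np
# compare nut before / after d1 / now, side camera 
from h import *
f=grab_frame('side')
cv2.imwrite('pics/now.png',f['img'][:,:,::-1])
cs=[cv2.resize(cv2.imread('pics/'+n+'.png')[308:348,252:290],(260,273),interpolation=cv2.INTER_CUBIC) for n in('side0','side_n2','now')]
o=cv2.imread('pics/o2.png')[250:580,100:500]
cs2=cv2.resize(o,(360,297))
W=np.zeros((580,780,3),np.uint8); W[:273]=np.hstack(cs); W[280:577,:360]=cs2
cv2.imwrite('pics/cmp.png',W)
E
```

```text
clk 18.6333 pos [571.4 118.5 283.6] fix rx,ry deg [ 0.01 -0.06] yaw 73.2 F [-0.9 -0.2 -1.4] T [-0.02  0.04 -0.03] w 0.0297 q6 1.95 qv 0.022
```

View pics/cmp.png

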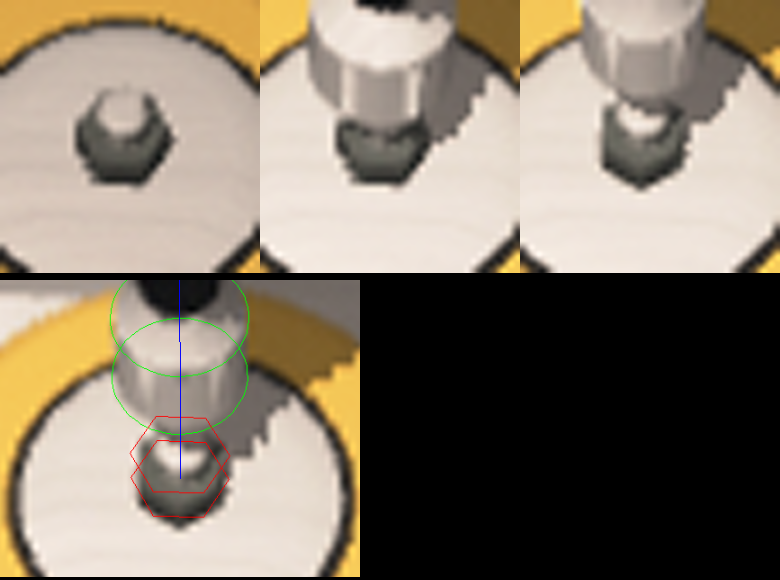

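The nut has turned by about 30°: a corner now faces the camera at (642,187). Yet the driver's flats are now about 30° off the nut's. A direct test is to lower it again at this yaw, since only a wide socket would go down misaligned.

Emit:
jog_arm([
  [1,0,0,-15,0,0,0],
  [1,0,0,-10,0,0,0],
  [1,0,0,-5,0,0,0],
  [1,0,0,-4,0,0,0],
  [1,0,0,-3,0,0,0],
  [1,0,0,-3,0,0,0],
  [1,0,0,0,0,0,0],
  [1,0,0,0,0,0,0],
])

```text
clock: 19.4
tool_pos: [0.571, 0.1196, 0.2447]
ee_rot: [-0.001, 0.803, 0.596, 0.0]
contact_force: [-1.9, 2.7, 3.6]
grip_width: 0.0293
grasp_force: 62.3
```

```bash
python3 t.py; python3 - <<'E'
from h import *
f={'dist_coeffs':0}
f=grab_frame('side'); 
im=cv2.imread('pics/now.png').astype(int); g=im.sum(2)/3; b0=cv2.imread('pics/side0.png').astype(int).sum(2)/3
for name,gg in(('before',b0),('now',g)):
    best=[]
    for yaw in range(0,60,2):
     for x in np.arange(.568,.575,.001):
      for y in np.arange(.115,.123,.001):
        P=[[x+.01097*np.cos(t),y+.01097*np.sin(t),z] for z in(.062,.072) for t in np.radians(yaw+30+60*np.arange(6))]
        k=np.zeros(g.shape,np.uint8)
        cv2.fillConvexPoly(k,cv2.convexHull((proj(f,P)*16).round().astype(np.int32)),1,shift=4)
        v=int(proj(f,[.5715,.119,.067])[0][1])  # rows below the mid only
        K2=k[v:v+16,250:292]; m=(gg[v:v+16,250:292]<140)
        best.append(((K2&m).sum()/(K2|m).sum(),yaw,round(x,3),round(y,3)))
    best.sort(reverse=True); d={}
    for b in best: d.setdefault(b[1],b)
    print(name,[tuple(map(float,b)) for b in list(d.values())[:6]])
E
```

```text
clk 19.4 pos [571.  119.6 244.7] fix rx,ry deg [-0.15 -0.05] yaw 73.2 F [-1.9  2.7  3.6] T [0.98 0.69 0.  ] w 0.0293 q6 1.95 qv 0.002
before [(0.8095238095238095, 40.0, 0.571, 0.12), (0.8046875, 38.0, 0.571, 0.12), (0.8046875, 34.0, 0.571, 0.12), (0.7984496124031008, 36.0, 0.571, 0.12), (0.796875, 46.0, 0.571, 0.12), (0.796875, 42.0, 0.571, 0.12)]
now [(0.7768595041322314, 16.0, 0.57, 0.12), (0.7768595041322314, 14.0, 0.57, 0.12), (0.773109243697479, 20.0, 0.571, 0.119), (0.773109243697479, 12.0, 0.571, 0.119), (0.7704918032786885, 10.0, 0.57, 0.12), (0.7647058823529411, 34.0, 0.571, 0.119)]
```

```bash
python3 - <<'E'
from h import *
f=grab_frame('side')['img'][:,:,::-1]; n=cv2.imread('pics/now.png')
c=lambda im:cv2.resize(im[238:348,228:310],(400,537),interpolation=cv2.INTER_CUBIC)
cv2.imwrite('pics/last.png',np.hstack([c(n),c(f)]))
E
```

```text
(no output)
```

View pics/last.png

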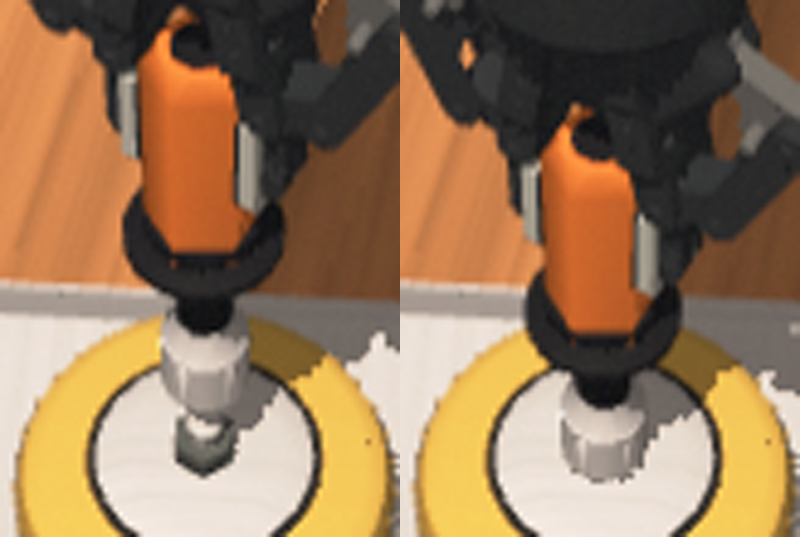

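Emit:
jog_arm([
  [1,0,0,-2,0,0,0],
  [1,0,0,0,0,0,0],
])

```text
clock: 19.67
tool_pos: [0.5711, 0.1193, 0.2416]
ee_rot: [-0.001, 0.803, 0.596, -0.0]
contact_force: [-2.7, 3.1, 2.2]
grip_width: 0.0297
grasp_force: 62.1
```

```bash
python3 t.py; python3 m.py p; python3 - <<'E'
# measure guard: lowest dark row and socket bottom along the axis, side camera, vs model
from h import *
f=grab_frame('side'); z=manip.state()['tool_pos'][2]
X,Y=.571,.1195
for m in (z-.180,z-.177,z-.172):
    P=[[X+.024*np.cos(t),Y+.024*np.sin(t),m+.075] for t in np.linspace(0,6.28,60)]
    print('guard bottom row',round(m,4),proj(f,P)[:,1].max().round(1))
u=int(proj(f,[X,Y,.1])[0][0]); print(u,[int(f['img'][v,u].sum()/3) for v in range(300,340)])
E
```

```text
clk 19.6667 pos [571.1 119.3 241.6] fix rx,ry deg [-0.1 -0.1] yaw 73.2 F [-2.7  3.1  2.2] T [1.2  0.72 0.16] w 0.0297 q6 1.95 qv 0.003
q [0.09 0.2  0.14 1.51 0.   1.95] [0.57105393 0.11926673 0.24161223] [-1.25512024e-03  8.02754750e-01  5.96307973e-01 -1.92885669e-04]
side driver_a_mid 0.22 [0.5715 0.1276 0.1817] [ 0.0004  0.0083 -0.0599]
side driver_a 0.88 [0.5695 0.1188 0.0636] [-0.0016 -0.0005 -0.178 ]
top driver_a 0.61 [0.5691 0.1195 0.0615] [-0.002   0.0002 -0.1801]
guard bottom row 0.0618 315.9
guard bottom row 0.0648 314.8
guard bottom row 0.0698 312.8
269 [111, 110, 111, 110, 111, 110, 91, 56, 31, 27, 38, 43, 42, 45, 45, 36, 28, 20, 17, 16, 18, 26, 59, 170, 196, 202, 207, 210, 212, 204, 166, 154, 154, 153, 155, 154, 154, 192, 227, 226]
```

Emit:
jog_arm([
  [1,-1,1,0.5,0,0,0],
  [1,0,0,0,0,0,0],
  [1,0,0,0,0,0,0],
])

```text
clock: 20.27
tool_pos: [0.5707, 0.1195, 0.242]
ee_rot: [-0.0, 0.803, 0.596, -0.0]
contact_force: [0.0, 3.3, 2.5]
grip_width: 0.0296
grasp_force: 62.2
```

```bash
python3 t.py
```

```text
clk 20.2667 pos [570.7 119.5 242. ] fix rx,ry deg [ 0.01 -0.02] yaw 73.2 F [0.  3.3 2.5] T [1.03 0.1  0.06] w 0.0296 q6 1.96 qv 0.007
```

Emit:
jog_arm([
  [1,-1,1,0,0,0,0],
  [1,0,0,0,0,0,0],
  [1,0,0,0,0,0,0],
])

```text
clock: 20.52
tool_pos: [0.5702, 0.1201, 0.2428]
ee_rot: [0.001, 0.803, 0.596, 0.0]
contact_force: [2.4, 1.6, 0.6]
grip_width: 0.0294
grasp_force: 62.3
```

```bash
python3 t.py
```

```text
clk 20.5167 pos [570.2 120.1 242.8] fix rx,ry deg [0.07 0.09] yaw 73.1 F [2.4 1.6 0.6] T [ 0.41 -0.57  0.05] w 0.0294 q6 1.96 qv 0.023
```

Emit:
jog_arm([
  [1,-1,1,0,0,0,0],
  [1,0,0,0,0,0,0],
  [1,0,0,0,0,0,0],
])

```text
clock: 20.77
tool_pos: [0.5697, 0.1207, 0.2438]
ee_rot: [0.002, 0.803, 0.596, 0.001]
contact_force: [5.3, -1.1, 1.0]
grip_width: 0.0293
grasp_force: 62.4
```

```bash
python3 t.py
```

```text
clk 20.7667 pos [569.7 120.7 243.8] fix rx,ry deg [0.13 0.2 ] yaw 73.1 F [ 5.3 -1.1  1. ] T [-0.43 -1.48  0.04] w 0.0293 q6 1.96 qv 0.014
```

Emit:
jog_arm([
  [1,2,-0.8,-1,0,0,0],
  [1,0,0,0,0,0,0],
  [1,0,0,0,0,0,-5],
  [1,0,0,0,0,0,-5],
])

```text
clock: 21.1
tool_pos: [0.5705, 0.1204, 0.2419]
ee_rot: [0.0, 0.853, 0.522, -0.0]
contact_force: [2.1, -1.9, 1.9]
grip_width: 0.0297
grasp_force: 62.7
```

```bash
python3 t.py
```

```text
clk 21.1 pos [570.5 120.4 241.9] fix rx,ry deg [ 0.03 -0.02] yaw 62.9 F [ 2.1 -1.9  1.9] T [-0.38 -0.83  0.01] w 0.0297 q6 2.14 qv 1.037
```

Emit:
jog_arm([
  [1,0,0,0,0,0,-5],
  [1,0,0,0,0,0,-5],
])

```text
clock: 21.27
tool_pos: [0.5704, 0.1204, 0.2418]
ee_rot: [0.0, 0.895, 0.445, -0.0]
contact_force: [2.6, -0.4, 3.6]
grip_width: 0.029
grasp_force: 62.6
```

```bash
python3 t.py
```

```text
clk 21.2667 pos [570.4 120.4 241.8] fix rx,ry deg [ 0.02 -0.02] yaw 52.9 F [ 2.6 -0.4  3.6] T [-0.34 -0.82  0.07] w 0.029 q6 2.31 qv 1.033
```

Emit:
jog_arm([
  [1,0,0,0,0,0,-5],
  [1,0,0,0,0,0,-5],
])

```text
clock: 21.43
tool_pos: [0.5702, 0.1207, 0.2418]
ee_rot: [-0.0, 0.931, 0.366, -0.0]
contact_force: [1.9, -0.1, 3.8]
grip_width: 0.0292
grasp_force: 62.8
```

```bash
python3 t.py
```

```text
clk 21.4333 pos [570.2 120.7 241.8] fix rx,ry deg [-0.03 -0.04] yaw 42.9 F [ 1.9 -0.1  3.8] T [-0.06 -0.69  0.06] w 0.0292 q6 2.49 qv 1.036
```

88° with no stop, so this driver does not drive the nut either. I'll lift it, re-measure the nut yaw numerically, then go on.

Emit:
jog_arm([
  [1,0,0,20,0,0,0],
  [1,0,0,25,0,0,0],
  [1,0,0,15,0,0,0],
  [1,0,0,0,0,0,0],
  [1,0,0,0,0,0,0],
])

```text
clock: 21.85
tool_pos: [0.5695, 0.121, 0.3005]
ee_rot: [-0.001, 0.93, 0.368, -0.002]
contact_force: [1.5, 0.3, -2.1]
grip_width: 0.0295
grasp_force: 62.3
```

```bash
cat > ny.py <<'E'
from h import *
def fit(f,g,rows):
    v=int(proj(f,[.571,.1195,.067])[0][1])+rows; best={}
    sub=cv2.resize(g[v:v+14,250:292].astype(np.float32),None,fx=4,fy=4,interpolation=cv2.INTER_CUBIC)
    m=(sub<135).astype(np.uint8)
    for yaw in range(0,60,2):
     for x in np.arange(.568,.5745,.0005):
      for y in np.arange(.1165,.1225,.001):
        P=[[x+.01097*np.cos(t),y+.01097*np.sin(t),z] for z in(.062,.072) for t in np.radians(yaw+30+60*np.arange(6))]
        q=(proj(f,P)+.5-[250,v])*4-.5
        k=np.zeros(m.shape,np.uint8); cv2.fillConvexPoly(k,cv2.convexHull((q*16).round().astype(np.int32)),1,shift=4)
        s=(k&m).sum()/(k|m).sum()
        if s>best.get(yaw,(0,))[0]: best[yaw]=(round(float(s),3),round(float(x),4),round(float(y),4))
    return sorted(((v,k) for k,v in best.items()),reverse=True)[:5]
if __name__=='__main__':
    f=grab_frame('side'); cv2.imwrite('pics/nut_now.png',f['img'][:,:,::-1])
    for n in('side0','side_n2','now','nut_now'):
        print(n,fit(f,cv2.imread(f'pics/{n}.png').astype(int).sum(2)/3,2))
E
python3 t.py; python3 ny.py
```

```text
clk 21.85 pos [569.5 121.  300.5] fix rx,ry deg [-0.06 -0.21] yaw 43.2 F [ 1.5  0.3 -2.1] T [ 0.03  0.02 -0.02] w 0.0295 q6 2.48 qv 0.045
side0 [((0.791, 0.571, 0.1205), 38), ((0.79, 0.571, 0.1205), 40), ((0.786, 0.571, 0.1205), 42), ((0.786, 0.571, 0.1205), 36), ((0.782, 0.571, 0.1205), 44)]
side_n2 [((0.807, 0.571, 0.1205), 38), ((0.804, 0.571, 0.1205), 40), ((0.801, 0.571, 0.1205), 36), ((0.798, 0.571, 0.1205), 34), ((0.796, 0.571, 0.1205), 42)]
now [((0.792, 0.571, 0.1205), 14), ((0.79, 0.571, 0.1205), 16), ((0.789, 0.571, 0.1205), 12), ((0.787, 0.571, 0.1205), 18), ((0.784, 0.571, 0.1205), 20)]
nut_now [((0.79, 0.571, 0.1205), 16), ((0.79, 0.571, 0.1205), 14), ((0.787, 0.571, 0.1205), 18), ((0.787, 0.571, 0.1205), 12), ((0.783, 0.571, 0.1205), 20)]
```

The nut moved 24° under driver 2 by drag and then stayed, although the driver kept turning and also went down misaligned. So driver 2 does not grip the nut. I'll hang it back and try driver 3.

Emit:
jog_arm([
  [1,-4,-25,5,0,-0.2,6],
  [1,-4,-37,0,0,0,6],
  [1,-5,-37,0,0,0,6],
  [1,-5,-37,0,0,0,6],
  [1,-5,-37,0,0,0,6],
  [1,-5,-37,0,0,0,6],
  [1,-5,-37,0,0,0,6],
  [1,-5,-37,0,0,0,5],
  [1,-4,-37,0,0,0,0],
  [1,-4,-20,0,0,0,0],
  [1,0,-6.2,0,0,0,0],
  [1,0,0,0,0,0,0],
  [1,0,0,0,0,0,0],
  [1,0,0,0,0,0,0],
])

```text
clock: 23.07
tool_pos: [0.5242, -0.2247, 0.3054]
ee_rot: [-0.002, 0.706, 0.709, 0.001]
contact_force: [0.3, 0.4, -1.4]
grip_width: 0.0294
grasp_force: 62.1
```

```bash
python3 t.py; python3 m.py b2
```

```text
clk 23.0667 pos [ 524.2 -224.7  305.4] fix rx,ry deg [-0.25 -0.02] yaw 90.3 F [ 0.3  0.4 -1.4] T [ 0.01 -0.02 -0.01] w 0.0294 q6 1.04 qv 0.014
q [-0.52  0.17  0.23  1.64  0.    1.04] [ 0.5241689  -0.22473705  0.30537605] [-0.00170384  0.70551843  0.7086881   0.0014205 ]
top driver_a 0.59 [ 0.5212 -0.2247  0.1252] [-3.000e-03  1.000e-04 -1.802e-01]
```

Emit:
jog_arm([
  [1,-0.5,-1.3,-20,-0.2,0,0],
  [1,0,0,-20,0,0,0],
  [1,0,0,-20,0,0,0],
  [1,0,0,-20,0,0,0],
  [1,0,0,-15,0,0,0],
  [1,0,0,-10,0,0,0],
  [1,0,0,-5,0,0,0],
  [1,0,0,0,0,0,0],
  [1,0,0,0,0,0,0],
])

```text
clock: 24.12
tool_pos: [0.5243, -0.2277, 0.1973]
ee_rot: [0.002, 0.706, 0.708, 0.0]
contact_force: [0.2, 0.1, -2.1]
grip_width: 0.0294
grasp_force: 62.1
```

```bash
python3 t.py
```

```text
clk 24.1167 pos [ 524.3 -227.7  197.3] fix rx,ry deg [0.11 0.16] yaw 90.2 F [ 0.2  0.1 -2.1] T [ 0.03  0.03 -0.03] w 0.0294 q6 1.04 qv 0.013
```

Emit:
jog_arm([
  [1,0,0,-3,0,0,0],
  [1,0,0,0,0,0,0],
  [-1,0,0,0,0,0,0],
  [-1,0,0,0,0,0,0],
  [-1,0,0,0,0,0,0],
  [-1,0,0,0,0,0,0],
  [-1,0,0,30,0,0,0],
  [-1,0,0,35,0,0,0],
  [-1,0,0,25,0,0,7],
  [-1,30,1,0,0,0,7],
  [-1,30,1,0,0,0,7],
  [-1,25,1,0,0,0,7],
  [-1,8.7,0.2,0,0,0,7],
  [-1,0,0,0,0,0,4],
  [-1,0,0,0,0,0,0],
  [-1,0,0,0,0,0,0],
])

```text
clock: 25.45
tool_pos: [0.6175, -0.2244, 0.2831]
ee_rot: [0.0, 0.43, 0.903, 0.0]
contact_force: [0.7, 0.3, -0.7]
grip_width: 0.0855
grasp_force: 0.0
```

```bash
python3 t.py; python3 - <<'E'
from h import *
for c in('side','top'):
    f=grab_frame(c)
    for n in('driver_a_mid','driver_a'):
        for d in nets.spot_point(c,n):
            P=w(f,d['xyz'])
            if abs(P[1]+.225)<.03: print(c,n,round(d['score'],2),P.round(4))
E
```

```text
clk 25.45 pos [ 617.5 -224.4  283.1] fix rx,ry deg [-0.01  0.06] yaw 129.1 F [ 0.7  0.3 -0.7] T [0.04 0.02 0.07] w 0.0855 q6 0.44 qv 0.017
side driver_a_mid 0.56 [ 0.4236 -0.2231  0.1384]
side driver_a 0.82 [ 0.6187 -0.2215  0.0129]
side driver_a 0.76 [ 0.5247 -0.2244  0.0173]
side driver_a 0.64 [ 0.7419 -0.252   0.004 ]
top driver_a 0.62 [ 0.6141 -0.2242  0.0182]
```

Emit:
jog_arm([
  [-1,0,0,-32,0,0,0],
  [-1,0,0,-32,0,0,0],
  [-1,0,0,-27,0,0,0],
  [-1,0,0,0,0,0,0],
  [1,0,0,0,0,0,0],
  [1,0,0,0,0,0,0],
  [1,0,0,0,0,0,0],
  [1,0,0,0,0,0,0],
  [1,0,0,0,0,0,0],
  [1,0,0,0,0,0,0],
])

```text
clock: 26.58
tool_pos: [0.6188, -0.225, 0.1956]
ee_rot: [0.004, 0.429, 0.903, 0.0]
contact_force: [0.0, 0.3, 5.2]
grip_width: 0.0295
grasp_force: 59.6
```

```bash
python3 t.py
```

```text
clk 26.5833 pos [ 618.8 -225.   195.6] fix rx,ry deg [0.13 0.38] yaw 129.2 F [0.  0.3 5.2] T [-0.03  0.07 -0.06] w 0.0295 q6 0.44 qv 0.003
```

Emit:
jog_arm([
  [1,0,0,20,0,0,0],
  [1,0,0,40,0,0,0],
  [1,0,0,35,0,0,0],
  [1,0,10,15,0,0,0],
  [1,-6,35,0,0,0,0],
  [1,-6,37,0,0,0,-4],
  [1,-6,37,0,0,0,-4],
  [1,-6,37,0,0,0,-4],
  [1,-6,37,0,0,0,-4],
  [1,-6,37,0,0,0,-4],
  [1,-6,37,0,0,0,-4],
  [1,-5.8,37,0,0,0,0],
  [1,0,26,0,0,0,0],
  [1,0,15,-10,0,0,0],
  [1,0,0,-20,0,0,0],
  [1,0,0,0,0,0,0],
  [1,0,0,0,0,0,0],
  [1,0,0,0,0,0,0],
])

```text
clock: 28.08
tool_pos: [0.5697, 0.1201, 0.2728]
ee_rot: [0.001, 0.608, 0.794, 0.0]
contact_force: [0.4, -0.1, -1.5]
grip_width: 0.0293
grasp_force: 61.3
```

```bash
python3 t.py; python3 m.py n3; cat > sw.py <<'E'
from h import *
# socket left/right edges near its lower rim from gradient, as offset from nut axis, in mm; socket pixels are pale grey, compare old frames
import sys
f=grab_frame('side')
for n,z in(('side_n2',.0957),('now',.1039),('side_n3',manip.state()['tool_pos'][2]-.1806)):
    im=cv2.imread(f'pics/{n}.png').astype(int)
    for dz in(.010,.016):
        u,v=proj(f,[.571,.1195,z+dz])[0]; px=abs(proj(f,[.561,.1195,z+dz])[0][0]-u)/10
        print(n,dz,u.round(1),px.round(3),(im[int(round(v)),int(u)-16:int(u)+18].sum(1)//3).tolist())
E
python3 sw.py; python3 - <<'E'
from ny import *
f=grab_frame('side'); print(fit(f,cv2.imread('pics/side_n3.png').astype(int).sum(2)/3,2))
E
```

```text
clk 28.0833 pos [569.7 120.1 272.8] fix rx,ry deg [0.06 0.08] yaw 105.1 F [ 0.4 -0.1 -1.5] T [-0.03 -0.02 -0.01] w 0.0293 q6 1.4 qv 0.021
q [ 0.09  0.19  0.19  1.57 -0.    1.4 ] [0.56969859 0.12005885 0.27278352] [8.28183704e-04 6.07859481e-01 7.94044183e-01 2.36889877e-05]
side driver_a 0.59 [0.5719 0.1205 0.0896] [ 0.0022  0.0004 -0.1832]
top driver_a 0.64 [0.5675 0.1241 0.0972] [-0.0022  0.004  -0.1756]
side_n2 0.01 269.4 0.637 [178, 178, 146, 122, 82, 106, 109, 136, 191, 225, 226, 229, 232, 231, 229, 228, 231, 230, 229, 227, 225, 220, 215, 211, 207, 175, 93, 82, 51, 28, 47, 68, 87, 85]
side_n2 0.016 269.4 0.641 [178, 177, 178, 178, 177, 177, 139, 216, 218, 221, 228, 228, 227, 228, 231, 233, 233, 229, 223, 222, 218, 213, 183, 180, 198, 194, 164, 107, 88, 88, 87, 86, 88, 86]
now 0.01 269.4 0.642 [176, 177, 176, 177, 177, 177, 176, 176, 133, 139, 196, 217, 210, 211, 212, 211, 211, 205, 203, 198, 196, 193, 187, 161, 118, 91, 85, 86, 86, 88, 86, 87, 86, 87]
now 0.016 269.4 0.646 [177, 177, 176, 176, 176, 177, 175, 203, 202, 196, 196, 200, 199, 197, 197, 199, 195, 197, 190, 179, 176, 172, 161, 144, 159, 150, 87, 86, 86, 88, 85, 86, 87, 86]
side_n3 0.01 269.4 0.635 [178, 127, 83, 108, 174, 187, 208, 210, 211, 212, 132, 189, 194, 197, 197, 193, 188, 183, 181, 173, 169, 160, 150, 148, 144, 103, 103, 100, 88, 66, 39, 38, 63, 86]
side_n3 0.016 269.4 0.639 [178, 178, 177, 178, 148, 103, 80, 104, 166, 175, 177, 169, 172, 175, 152, 117, 115, 56, 56, 54, 85, 120, 96, 94, 92, 88, 37, 41, 49, 63, 79, 87, 86, 87]
[((0.756, 0.571, 0.1205), 16), ((0.754, 0.571, 0.1205), 14), ((0.753, 0.571, 0.1205), 18), ((0.752, 0.5705, 0.1205), 12), ((0.751, 0.571, 0.1205), 20)]
```

Emit:
jog_arm([
  [1,1,0,-10,0,0,0],
  [1,0,0,-5,0,0,0],
  [1,0,0,-3,0,0,0],
  [1,0,0,-3,0,0,0],
  [1,0,0,0,0,0,0],
  [1,0,0,0,0,0,0],
])

```text
clock: 28.98
tool_pos: [0.5709, 0.12, 0.2523]
ee_rot: [0.002, 0.608, 0.794, 0.0]
contact_force: [-0.8, -2.8, 4.0]
grip_width: 0.0295
grasp_force: 62.0
```

```bash
python3 t.py
```

```text
clk 28.9833 pos [570.9 120.  252.3] fix rx,ry deg [0.12 0.17] yaw 105.2 F [-0.8 -2.8  4. ] T [-0.67  0.   -0.07] w 0.0295 q6 1.4 qv 0.003
```

Emit:
jog_arm([
  [1,0,0,-2,0,0,0],
  [1,0,0,-2,0,0,0],
  [1,0,0,0,0,0,0],
])

```text
clock: 29.23
tool_pos: [0.5708, 0.1201, 0.2519]
ee_rot: [0.003, 0.608, 0.794, 0.001]
contact_force: [-3.5, -1.5, 15.3]
grip_width: 0.0295
grasp_force: 63.7
```

```bash
python3 t.py
```

```text
clk 29.2333 pos [570.8 120.1 251.9] fix rx,ry deg [0.12 0.33] yaw 105.2 F [-3.5 -1.5 15.3] T [-0.92  1.21 -0.02] w 0.0295 q6 1.4 qv 0.002
```

Emit:
jog_arm([
  [1,0,0,2,0,0,5],
  [1,0,0,0,0,0,5],
  [1,0,0,0,0,0,5],
  [1,0,0,0,0,0,0],
])

```text
clock: 29.57
tool_pos: [0.5712, 0.1202, 0.2522]
ee_rot: [0.003, 0.498, 0.867, 0.001]
contact_force: [-1.7, -1.8, 8.0]
grip_width: 0.0291
grasp_force: 62.7
```

```bash
python3 t.py
```

```text
clk 29.5667 pos [571.2 120.2 252.2] fix rx,ry deg [0.06 0.32] yaw 120.3 F [-1.7 -1.8  8. ] T [-0.72  0.3   0.07] w 0.0291 q6 1.13 qv 0.09
```

Emit:
jog_arm([
  [1,0,0,0,0,0,-5],
  [1,0,0,0,0,0,-5],
  [1,0,0,0,0,0,-5],
  [1,0,0,0,0,0,-5],
  [1,0,0,0,0,0,-5],
  [1,0,0,0,0,0,-5],
  [1,0,0,0,0,0,0],
])

```text
clock: 30.15
tool_pos: [0.5717, 0.1199, 0.2521]
ee_rot: [0.003, 0.707, 0.707, 0.001]
contact_force: [-1.2, -2.5, 7.5]
grip_width: 0.0294
grasp_force: 62.5
```

```bash
python3 t.py
```

```text
clk 30.15 pos [571.7 119.9 252.1] fix rx,ry deg [0.17 0.36] yaw 90.0 F [-1.2 -2.5  7.5] T [-0.91 -0.04 -0.02] w 0.0294 q6 1.66 qv 0.089
```

Driver 3 stops on the nut top at every yaw tried, so it is the narrow one. Measured socket widths are about 33, 28 and 23 mm, which makes driver 2 the fit. I'll hang this one back and retry driver 2 with proper alignment.

Emit:
jog_arm([
  [1,0,0,25,0,0,0],
  [1,0,0,30,0,0,0],
  [1,4,-25,2,0,0,5],
  [1,5,-37,0,0,0,5],
  [1,5,-37,0,0,0,5],
  [1,5,-37,0,0,0,5],
  [1,5,-37,0,0,0,5],
  [1,5,-37,0,0,0,5],
  [1,5,-37,0,0,0,5],
  [1,5,-37,0,0,0,4.2],
  [1,5,-37,0,0,0,0],
  [1,3.1,-20,0,0,0,0],
  [1,0,-3.9,0,0,0,0],
  [1,0,0,0,0,0,0],
  [1,0,0,0,0,0,0],
  [1,0,0,0,0,0,0],
])

```text
clock: 31.48
tool_pos: [0.6178, -0.2226, 0.3062]
ee_rot: [0.0, 0.427, 0.904, 0.001]
contact_force: [-0.8, 0.5, -2.5]
grip_width: 0.0293
grasp_force: 61.5
```

```bash
python3 t.py; python3 m.py b3
```

```text
clk 31.4833 pos [ 617.8 -222.6  306.2] fix rx,ry deg [-0.08  0.07] yaw 129.5 F [-0.8  0.5 -2.5] T [-0.   -0.    0.03] w 0.0293 q6 0.43 qv 0.011
q [-0.45  0.41  0.53  1.69  0.    0.43] [ 0.61779906 -0.22264127  0.30618113] [2.49728600e-04 4.26844738e-01 9.04324426e-01 9.16929323e-04]
side driver_a 0.93 [ 0.6132 -0.2175  0.1226] [-0.0046  0.0052 -0.1836]
top driver_a 0.46 [ 0.6125 -0.218   0.127 ] [-0.0053  0.0046 -0.1792]
```

Emit:
jog_arm([
  [1,1.2,-2.4,-20,0,0,0],
  [1,0,0,-20,0,0,0],
  [1,0,0,-20,0,0,0],
  [1,0,0,-20,0,0,0],
  [1,0,0,-15,0,0,0],
  [1,0,0,-10,0,0,0],
  [1,0,0,-6,0,0,0],
  [1,0,0,0,0,0,0],
  [1,0,0,0,0,0,0],
])

```text
clock: 32.53
tool_pos: [0.6194, -0.2267, 0.1964]
ee_rot: [0.002, 0.427, 0.904, 0.0]
contact_force: [-0.0, 0.6, -2.1]
grip_width: 0.0294
grasp_force: 61.5
```

```bash
python3 t.py
```

```text
clk 32.5333 pos [ 619.4 -226.7  196.4] fix rx,ry deg [0.04 0.19] yaw 129.4 F [-0.   0.6 -2.1] T [-0.   -0.01 -0.02] w 0.0294 q6 0.43 qv 0.006
```

Emit:
jog_arm([
  [1,0,0,-2,0,0,0],
  [1,0,0,0,0,0,0],
  [-1,0,0,0,0,0,0],
  [-1,0,0,0,0,0,0],
  [-1,0,0,0,0,0,0],
  [-1,0,0,0,0,0,0],
  [-1,0,0,30,0,0,0],
  [-1,0,0,35,0,0,0],
  [-1,0,0,25,0,0,-7],
  [-1,-30,0,0,0,0,-7],
  [-1,-30,0,0,0,0,-7],
  [-1,-25,0,0,0,0,-7],
  [-1,-10.4,0,0,0,0,-7],
  [-1,0,0,0,0,0,-4.4],
  [-1,0,0,0,0,0,0],
  [-1,0,0,0,0,0,0],
])

```text
clock: 33.87
tool_pos: [0.5236, -0.2268, 0.2834]
ee_rot: [0.001, 0.707, 0.708, 0.0]
contact_force: [-1.2, -0.1, 0.5]
grip_width: 0.0854
grasp_force: 0.0
```

```bash
python3 t.py; python3 - <<'E'
from h import *
for c in('side','top'):
    f=grab_frame(c); cv2.imwrite(f'pics/{c}_rk.png',f['img'][:,:,::-1])
    for n in('driver_a_mid','driver_a'):
        for d in nets.spot_point(c,n):
            P=w(f,d['xyz'])
            if abs(P[1]+.225)<.03: print(c,n,round(d['score'],2),P.round(4))
E
```

```text
clk 33.8667 pos [ 523.6 -226.8  283.4] fix rx,ry deg [0.07 0.09] yaw 90.1 F [-1.2 -0.1  0.5] T [-0.   -0.02  0.02] w 0.0854 q6 1.04 qv 0.014
side driver_a_mid 0.86 [ 0.4209 -0.2208  0.1367]
side driver_a_mid 0.17 [ 0.5285 -0.2202  0.1373]
side driver_a 0.83 [ 0.6181 -0.2244  0.0126]
side driver_a 0.77 [ 0.5246 -0.2243  0.0202]
top driver_a_mid 0.66 [ 0.4237 -0.2237  0.1387]
top driver_a 0.95 [ 0.4233 -0.2232  0.0157]
top driver_a 0.75 [ 0.5203 -0.2303  0.0152]
top driver_a 0.62 [ 0.6141 -0.2249  0.019 ]
```

Emit:
jog_arm([
  [-1,0,0.5,-32,0,0,0],
  [-1,0,0,-32,0,0,0],
  [-1,0,0,-27,0,0,0],
  [-1,0,0,0,0,0,0],
  [1,0,0,0,0,0,0],
  [1,0,0,0,0,0,0],
  [1,0,0,0,0,0,0],
  [1,0,0,0,0,0,0],
  [1,0,0,0,0,0,0],
  [1,0,0,0,0,0,0],
])

```text
clock: 35.0
tool_pos: [0.5248, -0.2269, 0.1951]
ee_rot: [0.003, 0.707, 0.707, 0.001]
contact_force: [0.5, 0.7, 5.5]
grip_width: 0.0294
grasp_force: 59.4
```

```bash
python3 t.py
```

```text
clk 35.0 pos [ 524.8 -226.9  195.1] fix rx,ry deg [0.2  0.32] yaw 90.0 F [0.5 0.7 5.5] T [ 0.01  0.01 -0.03] w 0.0294 q6 1.05 qv 0.003
```

Emit:
jog_arm([
  [1,0,0,20,0,0,0],
  [1,0,0,40,0,0,0],
  [1,0,0,35,0,0,0],
  [1,0,10,15,0,0,0],
  [1,6,35,0,0,0,0],
  [1,6,37,0,0,0,3],
  [1,6,37,0,0,0,3],
  [1,6,37,0,0,0,3],
  [1,6,37,0,0,0,3],
  [1,6,37,0,0,0,3],
  [1,6,37,0,0,0,0],
  [1,4.2,37,0,0,0,0],
  [1,0,26,0,0,0,0],
  [1,0,16.9,-10,0,0,0],
  [1,0,0,-20,0,0,0],
  [1,0,0,0,0,0,0],
  [1,0,0,0,0,0,0],
  [1,0,0,0,0,0,0],
])

```text
clock: 36.5
tool_pos: [0.5697, 0.1201, 0.2726]
ee_rot: [0.001, 0.609, 0.793, -0.0]
contact_force: [0.5, -0.1, -1.8]
grip_width: 0.0294
grasp_force: 59.8
```

```bash
python3 t.py; python3 m.py n4; python3 - <<'E'
from ny import *
f=grab_frame('side'); print(fit(f,cv2.imread('pics/side_n4.png').astype(int).sum(2)/3,3))
E
```

```text
clk 36.5 pos [569.7 120.1 272.6] fix rx,ry deg [0.06 0.06] yaw 104.9 F [ 0.5 -0.1 -1.8] T [ 0.01 -0.03  0.02] w 0.0294 q6 1.4 qv 0.026
q [ 0.09  0.19  0.19  1.57 -0.    1.4 ] [0.56971709 0.12011926 0.27264337] [ 7.41578672e-04  6.09241806e-01  7.92984154e-01 -6.18509671e-05]
side driver_a 0.94 [0.5672 0.1191 0.095 ] [-0.0025 -0.0011 -0.1776]
top driver_a 0.62 [0.5681 0.1163 0.0921] [-0.0016 -0.0039 -0.1805]
[((0.698, 0.571, 0.1205), 16), ((0.698, 0.571, 0.1205), 14), ((0.696, 0.571, 0.1205), 18), ((0.695, 0.571, 0.1205), 12), ((0.695, 0.5705, 0.1205), 6)]
```

Emit:
jog_arm([
  [1,1.3,0.2,-10,0,0,0],
  [1,0,0,-6,0,0,0],
  [1,0,0,-5,0,0,0],
  [1,0,0,-3,0,0,0],
  [1,0,0,0,0,0,0],
  [1,0,0,0,0,0,0],
])

```text
clock: 37.35
tool_pos: [0.571, 0.1205, 0.2477]
ee_rot: [0.001, 0.609, 0.793, -0.0]
contact_force: [0.6, -1.2, -2.7]
grip_width: 0.0291
grasp_force: 59.9
```

```bash
python3 t.py
```

```text
clk 37.35 pos [571.  120.5 247.7] fix rx,ry deg [0.1  0.05] yaw 105.0 F [ 0.6 -1.2 -2.7] T [-0.43 -0.22 -0.03] w 0.0291 q6 1.4 qv 0.011
```

Emit:
jog_arm([
  [1,0,0,-3,0,0,0],
  [1,0,0,-3,0,0,0],
  [1,0,0,-2,0,0,0],
  [1,0,0,0,0,0,0],
])

```text
clock: 37.68
tool_pos: [0.5711, 0.1205, 0.2421]
ee_rot: [0.002, 0.609, 0.793, 0.0]
contact_force: [-2.2, -2.5, 4.2]
grip_width: 0.0291
grasp_force: 60.7
```

```bash
python3 t.py
```

```text
clk 37.6833 pos [571.1 120.5 242.1] fix rx,ry deg [0.1  0.18] yaw 105.0 F [-2.2 -2.5  4.2] T [-0.78  0.49  0.04] w 0.0291 q6 1.4 qv 0.001
```

```bash
echo "print('eff',np.round(s['effort'],2))" >> t.py; python3 t.py
```

```text
clk 37.6833 pos [571.1 120.5 242.1] fix rx,ry deg [0.1  0.18] yaw 105.0 F [-2.2 -2.5  4.2] T [-0.78  0.49  0.04] w 0.0291 q6 1.4 qv 0.001
eff [ 1.260e+00 -3.743e+01  3.093e+01 -8.300e-01  9.200e-01 -1.000e-02]
```

Emit:
jog_arm([
  [1,0,0,0,0,0,-4],
  [1,0,0,0,0,0,-4],
])

```text
clock: 37.85
tool_pos: [0.5714, 0.1206, 0.2421]
ee_rot: [0.002, 0.664, 0.748, 0.001]
contact_force: [-1.0, -2.5, 4.5]
grip_width: 0.0292
grasp_force: 60.8
```

```bash
python3 t.py
```

```text
clk 37.85 pos [571.4 120.6 242.1] fix rx,ry deg [0.1  0.21] yaw 96.8 F [-1.  -2.5  4.5] T [-0.72  0.37  0.07] w 0.0292 q6 1.55 qv 0.833
eff [  1.21 -37.52  30.83  -0.67   0.95  -0.51]
```

Emit:
jog_arm([
  [1,0,0,0,0,0,-4],
  [1,0,0,0,0,0,-4],
])

```text
clock: 38.02
tool_pos: [0.5711, 0.1204, 0.2421]
ee_rot: [0.002, 0.715, 0.7, 0.0]
contact_force: [-1.7, -2.2, 4.0]
grip_width: 0.0296
grasp_force: 60.8
```

```bash
python3 t.py
```

```text
clk 38.0167 pos [571.1 120.4 242.1] fix rx,ry deg [0.14 0.16] yaw 88.8 F [-1.7 -2.2  4. ] T [-0.84  0.46  0.19] w 0.0296 q6 1.69 qv 0.828
eff [  1.22 -37.29  30.9   -0.94   1.01  -0.4 ]
```

Emit:
jog_arm([
  [1,0,0,0,0,0,-4],
  [1,0,0,0,0,0,0],
])

```text
clock: 38.18
tool_pos: [0.571, 0.1204, 0.242]
ee_rot: [0.002, 0.738, 0.675, 0.0]
contact_force: [-2.2, -3.5, 5.2]
grip_width: 0.0294
grasp_force: 61.0
```

```bash
python3 t.py
```

```text
clk 38.1833 pos [571.  120.4 242. ] fix rx,ry deg [0.14 0.15] yaw 84.9 F [-2.2 -3.5  5.2] T [-0.81  0.64 -0.03] w 0.0294 q6 1.75 qv 0.083
eff [  1.44 -36.61  30.44  -1.13   1.05   0.35]
```

Emit:
jog_arm([
  [1,0,0,0,0,0,-4],
  [1,0,0,0,0,0,0],
])

```text
clock: 38.35
tool_pos: [0.571, 0.1205, 0.242]
ee_rot: [0.002, 0.761, 0.649, 0.0]
contact_force: [-1.8, -2.6, 8.3]
grip_width: 0.0291
grasp_force: 61.4
```

```bash
python3 t.py
```

```text
clk 38.35 pos [571.  120.5 242. ] fix rx,ry deg [0.13 0.14] yaw 81.0 F [-1.8 -2.6  8.3] T [-0.86  0.56  0.06] w 0.0291 q6 1.82 qv 0.046
eff [  1.23 -36.71  30.61  -1.13   1.07   0.47]
```

Emit:
jog_arm([
  [1,0,0,0,0,0,-4],
  [1,0,0,0,0,0,0],
])

```text
clock: 38.52
tool_pos: [0.571, 0.1205, 0.2421]
ee_rot: [0.002, 0.783, 0.622, 0.0]
contact_force: [-1.5, -2.4, 4.7]
grip_width: 0.029
grasp_force: 61.3
```

```bash
python3 t.py
```

```text
clk 38.5167 pos [571.  120.5 242.1] fix rx,ry deg [0.12 0.13] yaw 76.9 F [-1.5 -2.4  4.7] T [-0.84  0.61 -0.06] w 0.029 q6 1.89 qv 0.105
eff [  1.34 -36.62  30.46  -1.23   0.98   0.33]
```

Emit:
jog_arm([
  [1,0,0,20,0,0,0],
  [1,0,0,20,0,0,0],
  [1,0,0,5,0,0,0],
  [1,0,0,0,0,0,0],
  [1,0,0,0,0,0,0],
])

```text
clock: 38.93
tool_pos: [0.5711, 0.1213, 0.2847]
ee_rot: [0.0, 0.782, 0.623, 0.0]
contact_force: [0.2, 0.1, -2.1]
grip_width: 0.0291
grasp_force: 62.3
```

```bash
python3 t.py; python3 - <<'E'
from ny import *
f=grab_frame('side'); im=f['img'].astype(int); cv2.imwrite('pics/n5.png',f['img'][:,:,::-1])
print(fit(f,im.sum(2)/3,2))
# nut + surroundings as a coarse ascii map (rows below the nut's middle)
u,v=proj(f,[.571,.1205,.062])[0].astype(int); g=im.sum(2)//3
for r in range(v-8,v+10): print(' '.join('%3d'%x for x in g[r,u-11:u+13]))
s=manip.state(); p=np.array(s['tool_pos'])
# handle: orange profile at some heights
for dz in(-.062,-.07,-.078):
    uu,vv=proj(f,[p[0],p[1],p[2]+dz])[0]; print(round(float(uu),1),im[int(vv),int(uu)-16:int(uu)+17,0].tolist())
# pale disc and socket rim profiles
z=p[2]-.180
for dz in(.003,.006,.009,.012):
    uu,vv=proj(f,[.571,.1205+.014,z+dz])[0]; print('sock',round(float(uu),1),g[int(round(vv)),int(uu)-14:int(uu)+16].tolist())
E
```

```text
clk 38.9333 pos [571.1 121.3 284.7] fix rx,ry deg [0.03 0.04] yaw 77.0 F [ 0.2  0.1 -2.1] T [ 0.01 -0.02  0.04] w 0.0291 q6 1.89 qv 0.03
eff [ 1.000e-02 -4.179e+01  3.397e+01 -1.000e-02  1.000e-02 -0.000e+00]
[((0.792, 0.571, 0.1205), 14), ((0.79, 0.571, 0.1205), 16), ((0.789, 0.571, 0.1205), 12), ((0.787, 0.571, 0.1205), 18), ((0.784, 0.571, 0.1205), 20)]
221 220 221 220 212 180 158 170 154 157 157 155 152 146 140 138 141 118 106 104 105 105 104 104
222 223 221 221 221 215 197 174 154 156 158 156 152 147 142 137 127 110 106 105 106 105 105 105
223 223 222 223 223 223 167 107 116 129 148 146 136 132 123  98  82  94 106 105 105 106 105 105
221 222 222 222 221 221 121  91 100 109 117 116 110 111 106  85  53  60 105 106 107 108 107 201
224 224 223 225 225 225 114 101 151 207 206 110 105 106 107  71  49  49 106 105 106 106 108 219
225 224 223 224 224 223 119 102 124 186 230 219 120 198 146  57  50  49 106 107 107 108 110 222
220 222 222 222 222 193 114 101  98 115 178 189 145 154  92  62  92  44 108 108 109 206 205 221
221 220 220 220 220 185 105 101 102 113 130 134 101  84  64  96 102  
[... 1428 characters left out ...]
189, 185, 63, 132, 162, 161, 146, 98, 47, 49, 47, 46]
sock 267.3 [217, 218, 219, 220, 221, 221, 220, 221, 220, 212, 180, 158, 170, 154, 157, 157, 155, 152, 146, 140, 138, 141, 118, 106, 104, 105, 105, 104, 104, 106]
sock 267.2 [215, 215, 216, 218, 220, 219, 219, 219, 210, 174, 154, 157, 180, 153, 157, 157, 155, 152, 148, 141, 138, 146, 118, 114, 104, 104, 105, 103, 106, 104]
sock 267.2 [202, 214, 214, 217, 217, 218, 219, 219, 171, 147, 152, 156, 189, 160, 157, 157, 156, 151, 146, 141, 137, 144, 122, 116, 101, 103, 104, 104, 104, 103]
sock 267.2 [141, 188, 212, 213, 214, 216, 217, 212, 140, 145, 153, 159, 196, 168, 156, 158, 155, 151, 147, 141, 137, 135, 131, 118, 102, 97, 103, 102, 102, 102]
```

```bash
python3 - <<'E'
from ny import *
f=grab_frame('side')
for n in('side0','side_l1','side_n2','side_b1','side_b2','side_b3','n5'):
    g=cv2.imread(f'pics/{n}.png').astype(int).sum(2)/3
    print(n,[(a[0],k) for a,k in fit(f,g,2)])
g=cv2.imread('pics/side_b1.png').astype(int).sum(2)//3
u,v=proj(f,[.571,.1205,.062])[0].astype(int)
for r in range(v-14,v+8): print(' '.join('%3d'%x for x in g[r,u-11:u+13]))
E
```

```text
side0 [(0.791, 38), (0.79, 40), (0.786, 42), (0.786, 36), (0.782, 44)]
side_l1 [(0.794, 38), (0.792, 36), (0.79, 40), (0.787, 34), (0.782, 42)]
side_n2 [(0.807, 38), (0.804, 40), (0.801, 36), (0.798, 34), (0.796, 42)]
side_b1 [(0.796, 38), (0.793, 36), (0.792, 40), (0.788, 34), (0.784, 42)]
side_b2 [(0.8, 12), (0.799, 14), (0.798, 16), (0.794, 8), (0.789, 6)]
side_b3 [(0.796, 12), (0.795, 16), (0.795, 14), (0.789, 8), (0.786, 18)]
n5 [(0.792, 14), (0.79, 16), (0.789, 12), (0.787, 18), (0.784, 20)]
165 183 185 185 188 188 189 189 190 191 191 192 190 189 190 190 187 187 183 183 182 179 176 156
188 189 189 189 189 190 190 190 191 193 192 191 191 192 192 191 192 191 190 188 188 185 183 180
187 189 189 189 191 192 192 191 191 191 191 190 191 192 191 192 190 191 191 189 188 187 185 185
191 193 193 192 193 193 193 195 194 192 193 194 194 194 193 193 192 192 191 192 191 190 187 185
194 194 193 194 195 196 195 195 195 194 195 193 194 196 195 193 193 193 193 192 192 192 190 191
194 193 193 195 193 194 192 193 192 193 191 191 179 193 193 192 192 192 190 192 192 192 192 191
197 198 197 195 195 1
[... 814 characters left out ...]
  42  51 181 197 197 196 197
202 202 202 201 200 115  52  79  86  89  93  93  89  92  91  90  54  40 129 200 200 200 199 200
199 199 199 199 200 189 117  66  78  81  85  85  85  84  81  68  37  49 190 199 199 199 198 197
196 197 197 197 197 197 122  61  62  63  64  60  63  61  63  49  39 179 196 198 195 195 196 195
200 199 200 199 200 199 190 122  62  55  50  50  50  51  54  38 144 196 197 196 195 196 196 195
203 204 203 204 203 202 202 126  86  51  46  45  44  43  45 110 194 200 200 200 199 199 198 199
203 204 203 205 205 203 204 196 193 192 192 191 190 152 150 194 203 202 201 200 201 201 201 201
208 207 208 207 209 207 206 207 207 208 206 204 204 201 200 204 205 204 203 203 203 203 202 202
```

Emit:
jog_arm([
  [1,0,-0.8,0,0,0,7],
  [1,0,0,0,0,0,7],
  [1,0,0,0,0,0,7],
  [1,0,0,-15,0,0,7],
  [1,0,0,-12,0,0,0],
  [1,0,0,-6,0,0,0],
  [1,0,0,-5,0,0,0],
  [1,0,0,-3,0,0,0],
  [1,0,0,-3,0,0,0],
  [1,0,0,0,0,0,0],
])

```text
clock: 39.87
tool_pos: [0.571, 0.1199, 0.2421]
ee_rot: [0.001, 0.609, 0.793, 0.0]
contact_force: [0.5, -1.2, 1.0]
grip_width: 0.0295
grasp_force: 62.4
```

```bash
python3 t.py
```

```text
clk 39.8667 pos [571.  119.9 242.1] fix rx,ry deg [0.06 0.12] yaw 104.9 F [ 0.5 -1.2  1. ] T [-0.19  0.04 -0.  ] w 0.0295 q6 1.4 qv 0.003
eff [ 3.700e-01 -3.904e+01  3.174e+01 -9.000e-02  2.700e-01 -1.000e-02]
```

Emit:
jog_arm([
  [1,0,0,0,0,0,5],
  [1,0,0,0,0,0,5],
  [1,0,0,0,0,0,0],
])

```text
clock: 40.12
tool_pos: [0.5712, 0.1199, 0.2421]
ee_rot: [0.001, 0.537, 0.843, 0.0]
contact_force: [-0.0, -1.5, 1.7]
grip_width: 0.0294
grasp_force: 62.5
```

```bash
python3 t.py
```

```text
clk 40.1167 pos [571.2 119.9 242.1] fix rx,ry deg [0.04 0.15] yaw 115.0 F [-0.  -1.5  1.7] T [-0.2  -0.05  0.01] w 0.0294 q6 1.23 qv 0.108
eff [  0.45 -38.87  31.5    0.04   0.31  -0.48]
```

Emit:
jog_arm([
  [1,0,0,0,0,0,5],
  [1,0,0,0,0,0,5],
  [1,0,0,0,0,0,5],
  [1,0,0,0,0,0,0],
])

```text
clock: 40.45
tool_pos: [0.5713, 0.1199, 0.2421]
ee_rot: [0.001, 0.423, 0.906, 0.0]
contact_force: [-0.0, -0.0, 1.3]
grip_width: 0.0292
grasp_force: 62.6
```

```bash
python3 t.py
```

```text
clk 40.45 pos [571.3 119.9 242.1] fix rx,ry deg [0.01 0.16] yaw 129.9 F [-0.  -0.   1.3] T [-0.29 -0.06 -0.01] w 0.0292 q6 0.97 qv 0.1
eff [  0.48 -38.6   31.22   0.11   0.33  -0.48]
```

Emit:
jog_arm([
  [1,0,0,20,0,0,0],
  [1,0,0,20,0,0,0],
  [1,0,0,5,0,0,0],
  [1,0,0,0,0,0,0],
  [1,0,0,0,0,0,0],
])

```text
clock: 40.87
tool_pos: [0.571, 0.1202, 0.2858]
ee_rot: [0.0, 0.424, 0.906, 0.0]
contact_force: [0.2, -1.1, -2.3]
grip_width: 0.0293
grasp_force: 62.3
```

```bash
python3 t.py; python3 - <<'E'
from ny import *
f=grab_frame('side'); cv2.imwrite('pics/n6.png',f['img'][:,:,::-1])
print([(a[0],k) for a,k in fit(f,f['img'].astype(int).sum(2)/3,2)])
E
```

```text
clk 40.8667 pos [571.  120.2 285.8] fix rx,ry deg [-0.01  0.07] yaw 129.9 F [ 0.2 -1.1 -2.3] T [0.01 0.03 0.01] w 0.0293 q6 0.97 qv 0.03
eff [ 1.000e-02 -4.169e+01  3.393e+01 -1.000e-02  0.000e+00  1.000e-02]
[(0.805, 32), (0.803, 28), (0.801, 34), (0.799, 30), (0.797, 36)]
```

The nut followed driver 2 counter-clockwise from 15° to about 32°, which is 25° less the turning play. So driver 2 does fit, and the stop is at about 14°. Earlier I simply forced it past the stop. Now I'll reseat it, turn to the stop and no further.

Emit:
jog_arm([
  [1,0,0,-15,0,0,-7],
  [1,0,0,-13,0,0,0],
  [1,0,0,-6,0,0,0],
  [1,0,0,-5,0,0,0],
  [1,0,0,-3,0,0,0],
  [1,0,0,-3,0,0,0],
  [1,0,0,-1,0,0,0],
  [1,0,0,0,0,0,0],
])

```text
clock: 41.58
tool_pos: [0.571, 0.1199, 0.2421]
ee_rot: [0.001, 0.477, 0.879, 0.0]
contact_force: [-0.8, -1.4, 3.7]
grip_width: 0.0294
grasp_force: 62.8
```

```bash
python3 t.py
```

```text
clk 41.5833 pos [571.  119.9 242.1] fix rx,ry deg [0.03 0.17] yaw 123.0 F [-0.8 -1.4  3.7] T [-0.28  0.37 -0.03] w 0.0294 q6 1.09 qv 0.004
eff [  0.35 -37.36  30.71  -0.63   0.32  -0.  ]
```

Emit:
jog_arm([
  [1,0,0,0,0,0,-4],
  [1,0,0,0,0,0,-4],
  [1,0,0,0,0,0,-4],
  [1,0,0,0,0,0,-4],
  [1,0,0,0,0,0,-4],
  [1,0,0,0,0,0,0],
  [1,0,0,0,0,0,0],
])

```text
clock: 42.17
tool_pos: [0.5711, 0.12, 0.2421]
ee_rot: [0.002, 0.622, 0.783, 0.001]
contact_force: [-1.8, -0.6, 5.7]
grip_width: 0.0299
grasp_force: 63.1
```

```bash
python3 t.py
```

```text
clk 42.1667 pos [571.1 120.  242.1] fix rx,ry deg [0.06 0.17] yaw 103.1 F [-1.8 -0.6  5.7] T [-0.34  0.45 -0.02] w 0.0299 q6 1.44 qv 0.004
eff [ 4.400e-01 -3.648e+01  3.008e+01 -7.900e-01  3.500e-01  1.000e-02]
```

Emit:
jog_arm([
  [1,0,0,0,0,0,-3],
  [1,0,0,0,0,0,0],
  [1,0,0,0,0,0,0],
])

```text
clock: 42.42
tool_pos: [0.5711, 0.1199, 0.2421]
ee_rot: [0.002, 0.642, 0.766, 0.0]
contact_force: [-2.0, -1.1, 6.0]
grip_width: 0.0295
grasp_force: 63.1
```

```bash
python3 t.py
```

```text
clk 42.4167 pos [571.1 119.9 242.1] fix rx,ry deg [0.07 0.17] yaw 100.1 F [-2.  -1.1  6. ] T [-0.36  0.48  0.05] w 0.0295 q6 1.49 qv 0.003
eff [ 4.000e-01 -3.648e+01  3.009e+01 -8.000e-01  3.500e-01  3.000e-02]
```

Emit:
jog_arm([
  [1,0,0,0,0,0,-2],
  [1,0,0,0,0,0,0],
  [1,0,0,0,0,0,0],
])

```text
clock: 42.67
tool_pos: [0.5711, 0.12, 0.2421]
ee_rot: [0.001, 0.655, 0.755, 0.0]
contact_force: [-1.2, -1.4, 5.1]
grip_width: 0.0295
grasp_force: 63.1
```

```bash
python3 t.py
```

```text
clk 42.6667 pos [571.1 120.  242.1] fix rx,ry deg [0.07 0.16] yaw 98.1 F [-1.2 -1.4  5.1] T [-0.32  0.47  0.05] w 0.0295 q6 1.52 qv 0.003
eff [  0.35 -36.47  30.09  -0.81   0.36   0.07]
```

Emit:
jog_arm([
  [1,0,0,0,0,0,-2],
  [1,0,0,0,0,0,0],
  [1,0,0,0,0,0,0],
])

```text
clock: 42.92
tool_pos: [0.5711, 0.12, 0.2421]
ee_rot: [0.001, 0.669, 0.744, 0.0]
contact_force: [-1.1, -1.1, 6.5]
grip_width: 0.0294
grasp_force: 63.1
```

```bash
python3 t.py
```

```text
clk 42.9167 pos [571.1 120.  242.1] fix rx,ry deg [0.07 0.16] yaw 96.1 F [-1.1 -1.1  6.5] T [-0.29  0.53  0.05] w 0.0294 q6 1.56 qv 0.002
eff [  0.34 -36.46  30.09  -0.83   0.35   0.08]
```

Emit:
jog_arm([
  [1,0,0,0,0,0,-2],
  [1,0,0,0,0,0,0],
  [1,0,0,0,0,0,0],
])

```text
clock: 43.17
tool_pos: [0.5711, 0.12, 0.2421]
ee_rot: [0.001, 0.681, 0.732, 0.0]
contact_force: [0.3, 0.3, 6.0]
grip_width: 0.0292
grasp_force: 63.1
```

```bash
python3 t.py
```

```text
clk 43.1667 pos [571.1 120.  242.1] fix rx,ry deg [0.08 0.16] yaw 94.1 F [0.3 0.3 6. ] T [-0.34  0.49  0.01] w 0.0292 q6 1.59 qv 0.001
eff [  0.33 -36.46  30.1   -0.84   0.35   0.08]
```

Emit:
jog_arm([
  [1,0,0,0,0,0,-2],
  [1,0,0,0,0,0,0],
  [1,0,0,0,0,0,0],
])

```text
clock: 43.42
tool_pos: [0.5711, 0.12, 0.2421]
ee_rot: [0.001, 0.694, 0.72, 0.0]
contact_force: [-1.4, -0.5, 5.5]
grip_width: 0.029
grasp_force: 63.1
```

```bash
python3 t.py; python3 - <<'E'
from h import *
s=manip.state(); p=np.array(s['tool_pos'])
f=grab_frame('side'); im=f['img'].astype(int); cv2.imwrite('pics/n7.png',f['img'][:,:,::-1])
for dz in(-.062,-.07,-.078):
    uu,vv=proj(f,[p[0],p[1],p[2]+dz])[0]; print(round(float(uu),1),im[int(vv),int(uu)-16:int(uu)+17,0].tolist())
E
```

```text
clk 43.4167 pos [571.1 120.  242.1] fix rx,ry deg [0.08 0.15] yaw 92.1 F [-1.4 -0.5  5.5] T [-0.36  0.45  0.03] w 0.029 q6 1.63 qv 0.002
eff [  0.32 -36.45  30.1   -0.85   0.34   0.08]
269.3 [104, 162, 163, 164, 46, 120, 179, 185, 188, 194, 199, 203, 208, 211, 218, 212, 207, 202, 198, 194, 190, 184, 181, 177, 172, 166, 40, 147, 163, 163, 144, 43, 37]
269.3 [153, 163, 163, 164, 47, 101, 175, 182, 188, 192, 198, 201, 206, 212, 217, 211, 205, 200, 197, 192, 187, 183, 177, 172, 170, 149, 39, 163, 163, 164, 136, 32, 52]
269.3 [202, 158, 164, 164, 75, 100, 175, 181, 186, 190, 195, 201, 206, 211, 215, 210, 206, 199, 195, 190, 187, 182, 175, 172, 167, 129, 40, 163, 163, 162, 116, 42, 43]
```

Emit:
jog_arm([
  [1,0,0,0,0,0,-2],
  [1,0,0,0,0,0,0],
  [1,0,0,0,0,0,0],
])

```text
clock: 43.72
tool_pos: [0.571, 0.12, 0.2421]
ee_rot: [0.001, 0.707, 0.708, 0.0]
contact_force: [-2.0, -1.1, 6.5]
grip_width: 0.0294
grasp_force: 63.1
```

```bash
python3 t.py|cut -c1-400
```

```text
clk 43.7167 pos [571.  120.  242.1] fix rx,ry deg [0.08 0.15] yaw 90.1 F [-2.  -1.1  6.5] T [-0.35  0.49  0.09] w 0.0294 q6 1.66 qv 0.002
eff [  0.31 -36.45  30.1   -0.86   0.33   0.08]
```

Emit:
jog_arm([
  [1,0,0,0,0,0,-2],
  [1,0,0,0,0,0,0],
  [1,0,0,0,0,0,0],
])

```text
clock: 43.97
tool_pos: [0.571, 0.12, 0.242]
ee_rot: [0.001, 0.719, 0.695, 0.0]
contact_force: [-1.2, -1.7, 6.5]
grip_width: 0.029
grasp_force: 63.1
```

```bash
python3 t.py
```

```text
clk 43.9667 pos [571. 120. 242.] fix rx,ry deg [0.08 0.14] yaw 88.1 F [-1.2 -1.7  6.5] T [-0.3  0.5  0.1] w 0.029 q6 1.7 qv 0.003
eff [  0.3  -36.44  30.11  -0.87   0.33   0.08]
```

Emit:
jog_arm([
  [1,0,0,0,0,0,-2],
  [1,0,0,0,0,0,0],
  [1,0,0,0,0,0,0],
])

```text
clock: 44.22
tool_pos: [0.571, 0.12, 0.2421]
ee_rot: [0.001, 0.731, 0.683, 0.0]
contact_force: [-0.9, -0.7, 7.3]
grip_width: 0.0292
grasp_force: 63.1
```

```bash
python3 t.py; cat > hp.py <<'E'
from h import *
s=manip.state(); p=np.array(s['tool_pos'])
f=grab_frame('side'); im=f['img'].astype(int)
for dz in(-.07,-.078):
    uu,vv=proj(f,[p[0],p[1],p[2]+dz])[0]; print(round(float(uu),1),im[int(vv),int(uu)-16:int(uu)+17,0].tolist())
E
python3 hp.py
```

```text
clk 44.2167 pos [571.  120.  242.1] fix rx,ry deg [0.08 0.14] yaw 86.1 F [-0.9 -0.7  7.3] T [-0.29  0.49  0.14] w 0.0292 q6 1.73 qv 0.002
eff [  0.3  -36.44  30.11  -0.88   0.33   0.08]
269.3 [177, 164, 164, 134, 41, 148, 172, 179, 187, 192, 198, 204, 212, 217, 211, 208, 202, 199, 195, 191, 188, 184, 182, 177, 143, 39, 163, 165, 164, 126, 48, 36, 43]
269.3 [204, 197, 195, 167, 133, 130, 170, 176, 184, 192, 197, 205, 211, 215, 210, 207, 202, 198, 194, 190, 188, 182, 180, 175, 138, 39, 164, 164, 165, 126, 38, 42, 47]
```

Emit:
jog_arm([
  [1,0,0,0,0,0,-2],
  [1,0,0,0,0,0,0],
  [1,0,0,0,0,0,0],
])

```text
clock: 44.52
tool_pos: [0.571, 0.12, 0.242]
ee_rot: [0.001, 0.743, 0.67, 0.0]
contact_force: [-1.9, -0.5, 5.3]
grip_width: 0.0294
grasp_force: 63.1
```

```bash
python3 t.py
```

```text
clk 44.5167 pos [571. 120. 242.] fix rx,ry deg [0.09 0.14] yaw 84.1 F [-1.9 -0.5  5.3] T [-0.29  0.52  0.15] w 0.0294 q6 1.77 qv 0.001
eff [  0.24 -36.44  30.11  -0.89   0.32   0.12]
```

Emit:
jog_arm([
  [1,0,0,0,0,0,-1],
  [1,0,0,0,0,0,0],
  [1,0,0,0,0,0,0],
])

```text
clock: 44.77
tool_pos: [0.571, 0.12, 0.2421]
ee_rot: [0.001, 0.748, 0.663, 0.0]
contact_force: [-1.2, -1.1, 6.6]
grip_width: 0.0295
grasp_force: 63.1
```

```bash
python3 t.py
```

```text
clk 44.7667 pos [571.  120.  242.1] fix rx,ry deg [0.09 0.14] yaw 83.1 F [-1.2 -1.1  6.6] T [-0.25  0.47  0.17] w 0.0295 q6 1.78 qv 0.002
eff [  0.2  -36.43  30.12  -0.91   0.33   0.19]
```

Emit:
jog_arm([
  [1,0,0,0,0,0,-1],
  [1,0,0,0,0,0,0],
  [1,0,0,0,0,0,0],
])

```text
clock: 45.02
tool_pos: [0.571, 0.12, 0.242]
ee_rot: [0.001, 0.754, 0.657, 0.0]
contact_force: [-1.6, 0.0, 6.8]
grip_width: 0.0293
grasp_force: 63.5
```

```bash
python3 t.py
```

```text
clk 45.0167 pos [571. 120. 242.] fix rx,ry deg [0.08 0.13] yaw 82.1 F [-1.6  0.   6.8] T [-0.2   0.46  0.14] w 0.0293 q6 1.8 qv 0.031
eff [  0.15 -36.71  30.31  -0.93   0.27   0.12]
```

Emit:
jog_arm([
  [1,0,0,0,0,0,-1],
  [1,0,0,0,0,0,0],
  [1,0,0,0,0,0,0],
])

```text
clock: 45.27
tool_pos: [0.571, 0.1201, 0.2421]
ee_rot: [0.001, 0.76, 0.65, 0.0]
contact_force: [-2.6, -0.7, 4.3]
grip_width: 0.0294
grasp_force: 63.0
```

```bash
python3 t.py
```

```text
clk 45.2667 pos [571.  120.1 242.1] fix rx,ry deg [0.08 0.13] yaw 81.1 F [-2.6 -0.7  4.3] T [-0.28  0.67  0.18] w 0.0294 q6 1.82 qv 0.025
eff [  0.11 -35.87  29.75  -1.06   0.26   0.1 ]
```

The wrist effort sits at 0.08 while the nut turns, then climbs to 0.19 at a yaw of about 84°, so the stop has been reached. I'll hold there and check that it is steady.

Emit:
jog_arm([
  [1,0,0,-0.5,0,0,1],
  [1,0,0,0,0,0,0],
  [1,0,0,0,0,0,0],
  [1,0,0,0,0,0,0],
  [1,0,0,0,0,0,0],
  [1,0,0,0,0,0,0],
])

```text
clock: 45.77
tool_pos: [0.571, 0.12, 0.242]
ee_rot: [0.001, 0.754, 0.657, 0.001]
contact_force: [-3.0, -0.6, 5.0]
grip_width: 0.0289
grasp_force: 63.1
```

```bash
python3 t.py; python3 hp.py
```

```text
clk 45.7667 pos [571. 120. 242.] fix rx,ry deg [0.08 0.16] yaw 82.1 F [-3.  -0.6  5. ] T [-0.33  0.78  0.11] w 0.0289 q6 1.8 qv 0.011
eff [  0.09 -35.15  29.13  -1.32   0.26   0.13]
269.3 [176, 163, 163, 105, 35, 159, 171, 178, 185, 192, 201, 209, 214, 212, 208, 204, 203, 198, 194, 192, 190, 186, 185, 180, 59, 133, 164, 163, 144, 61, 47, 43, 41]
269.3 [219, 225, 215, 182, 176, 160, 166, 175, 182, 191, 200, 207, 214, 211, 207, 204, 202, 198, 194, 191, 189, 185, 181, 178, 38, 132, 162, 163, 127, 63, 52, 49, 51]
```

Emit:
jog_arm([
  [1,0,0,10,0,0,0],
  [1,0,0,15,0,0,0],
  [1,0,0,15,0,0,0],
  [1,0,0,5,0,0,0],
  [1,0,0,0,0,0,0],
  [1,0,0,0,0,0,0],
])

```text
clock: 46.32
tool_pos: [0.5711, 0.1202, 0.2844]
ee_rot: [0.001, 0.755, 0.656, -0.0]
contact_force: [0.3, 0.2, -1.5]
grip_width: 0.0289
grasp_force: 62.4
```

```bash
python3 t.py; python3 - <<'E'
from ny import *
f=grab_frame('side'); cv2.imwrite('pics/n8.png',f['img'][:,:,::-1]); g=f['img'].astype(int).sum(2)//3
print([(a[0],k) for a,k in fit(f,g/1.,2)])
# sharper: correlate against edges with mean-difference score across the outline, for earlier frames too
def fit2(g):
    v=int(proj(f,[.571,.1205,.066])[0][1]); sub=cv2.resize(g[v:v+16,250:292].astype(np.float32),None,fx=6,fy=6,interpolation=cv2.INTER_LINEAR); out=[]
    for yaw in range(0,60,2):
      b=0
      for x in np.arange(.569,.573,.0005):
       for y in np.arange(.119,.1225,.0005):
        def mask(s):
            P=[[x+s*np.cos(t),y+s*np.sin(t),z] for z in(.062,.072) for t in np.radians(yaw+30+60*np.arange(6))]
            q=(proj(f,P)+.5-[250,v])*6-.5; k=np.zeros(sub.shape,np.uint8); cv2.fillConvexPoly(k,cv2.convexHull((q*16).round().astype(np.int32)),1,shift=4); return k
        a,c=mask(.01097),mask(.0125); r=(c>0)&(a==0)
        b=max(b,np.minimum(sub[r],200).mean()-np.minimum(sub[a>0],200).mean())
      out.append((round(float(b),1),yaw))
    return sorted(out,reverse=True)[:5]
for n in('side_b1','now','n5','n6','n8'): print(n,fit2(cv2.imread(f'pics/{n}.png').astype(int).sum(2)/3))
u,v=proj(f,[.571,.1205,.062])[0].astype(int)
for r in range(v-8,v+8): print(' '.join('%3d'%x for x in g[r,u-9:u+11]))
E
```

```text
clk 46.3167 pos [571.1 120.2 284.4] fix rx,ry deg [0.06 0.03] yaw 82.0 F [ 0.3  0.2 -1.5] T [ 0.02  0.03 -0.03] w 0.0289 q6 1.8 qv 0.025
eff [ 2.000e-02 -4.154e+01  3.376e+01  1.000e-02 -0.000e+00 -0.000e+00]
[(0.789, 14), (0.788, 16), (0.786, 12), (0.785, 18), (0.783, 20)]
side_b1 [(95.7, 42), (95.0, 40), (94.7, 38), (94.4, 36), (94.3, 44)]
now [(91.5, 0), (91.1, 58), (91.0, 56), (91.0, 2), (90.7, 4)]
n5 [(87.7, 6), (87.5, 8), (87.1, 10), (87.1, 4), (86.8, 2)]
n6 [(90.9, 32), (90.7, 36), (90.6, 38), (90.6, 34), (90.3, 40)]
n8 [(88.9, 0), (88.4, 56), (88.2, 6), (88.1, 54), (88.1, 4)]
221 220 216 209 170 161 168 152 156 155 156 150 143 137 133 120 105 104 104 104
220 221 220 221 211 198 143 144 157 156 155 150 137 123 114 108 106 105 104 105
222 222 223 223 172 143 102 116 119 129 121 120 113  88  76  94 106 105 106 105
221 222 221 223 121 101 172 154 108 107 104 104 104  83  51  60 106 106 107 106
224 225 225 224 115  99 172 214 208 111 106 106 108  72  50  50 105 106 105 106
224 224 223 224 119 101 122 187 230 219 212 202 148  55  49  48 109 106 109 108
223 223 223 194 115 101  97 114 178 190 175 154  94  62  92  64 106 108 207 206
221 220 221 184 106 101 100 113 130 135  99  85  66  95 103  73 107 204 221 221
223 222 223 191  98 102 102 105 117 123 103 114  98 103  97  66 206 220 221 220
225 225 225 191  83  85 100 104 104 107 106 110 110  98  73  64 142 223 223 224
223 223 222 187  73  66  76  85 100 103 106  94  79  66  52  75 209 223 223 223
221 221 222 216  73  53  59  70  81  89  81  68  57  46  66 115 220 220 220 221
223 222 223 222 210 131  57  56  65  74  62  51  49  66 146 210 221 219 221 219
227 226 225 225 226 218 174  92  54  59  47  51 138 212 217 223 224 223 223 222
226 227 227 227 226 227 223 218 177  90 132 213 220 226 226 224 225 224 224 223
230 229 229 229 229 229 229 229 225 220 222 228 228 227 227 226 226 226 226 226
```

The nut pixels match the earlier lift-off exactly, so it rests at the firm stop and is tight. Now the final reseat, then turning to light torque against the stop.

Emit:
jog_arm([
  [1,0,0,0,0,0,6],
  [1,0,0,-15,0,0,5],
  [1,0,0,-12,0,0,0],
  [1,0,0,-6,0,0,0],
  [1,0,0,-5,0,0,0],
  [1,0,0,-3,0,0,0],
  [1,0,0,-2,0,0,0],
  [1,0,0,-1,0,0,0],
  [1,0,0,0,0,0,0],
])

```text
clock: 47.12
tool_pos: [0.571, 0.1199, 0.2421]
ee_rot: [0.001, 0.689, 0.725, 0.0]
contact_force: [-0.7, -1.5, 4.8]
grip_width: 0.0292
grasp_force: 63.0
```

```bash
python3 t.py
```

```text
clk 47.1167 pos [571.  119.9 242.1] fix rx,ry deg [0.08 0.12] yaw 92.9 F [-0.7 -1.5  4.8] T [-0.26  0.3   0.04] w 0.0292 q6 1.61 qv 0.002
eff [ 3.300e-01 -3.779e+01  3.105e+01 -6.200e-01  2.800e-01 -1.000e-02]
```

Emit:
jog_arm([
  [1,0,0,0,0,0,-3],
  [1,0,0,0,0,0,-3],
  [1,0,0,0,0,0,0],
  [1,0,0,0,0,0,0],
])

```text
clock: 47.45
tool_pos: [0.5711, 0.12, 0.2421]
ee_rot: [0.001, 0.725, 0.689, 0.0]
contact_force: [-0.5, -1.2, 6.2]
grip_width: 0.0293
grasp_force: 63.2
```

```bash
python3 t.py
```

```text
clk 47.45 pos [571.1 120.  242.1] fix rx,ry deg [0.08 0.13] yaw 87.0 F [-0.5 -1.2  6.2] T [-0.33  0.52  0.01] w 0.0293 q6 1.72 qv 0.002
eff [  0.4  -36.65  30.26  -0.86   0.35   0.05]
```

Emit:
jog_arm([
  [1,0,0,0,0,0,-2],
  [1,0,0,0,0,0,0],
  [1,0,0,0,0,0,0],
])

```text
clock: 47.7
tool_pos: [0.5711, 0.12, 0.242]
ee_rot: [0.001, 0.737, 0.676, 0.0]
contact_force: [-1.2, -1.8, 5.4]
grip_width: 0.0293
grasp_force: 63.3
```

```bash
python3 t.py
```

```text
clk 47.7 pos [571.1 120.  242. ] fix rx,ry deg [0.08 0.12] yaw 85.0 F [-1.2 -1.8  5.4] T [-0.29  0.51  0.13] w 0.0293 q6 1.75 qv 0.003
eff [  0.38 -36.6   30.23  -0.87   0.36   0.05]
```

Emit:
jog_arm([
  [1,0,0,0,0,0,-1],
  [1,0,0,0,0,0,0],
  [1,0,0,0,0,0,0],
])

```text
clock: 47.95
tool_pos: [0.5711, 0.12, 0.2421]
ee_rot: [0.001, 0.743, 0.67, 0.0]
contact_force: [-1.9, -1.5, 5.2]
grip_width: 0.0294
grasp_force: 63.3
```

```bash
python3 t.py
```

```text
clk 47.95 pos [571.1 120.  242.1] fix rx,ry deg [0.09 0.12] yaw 84.1 F [-1.9 -1.5  5.2] T [-0.34  0.5   0.23] w 0.0294 q6 1.77 qv 0.002
eff [  0.2  -36.59  30.23  -0.87   0.39   0.26]
```

Emit:
jog_arm([
  [1,0,0,0,0,0,-0.7],
  [1,0,0,0,0,0,0],
  [1,0,0,0,0,0,0],
])

```text
clock: 48.2
tool_pos: [0.5711, 0.12, 0.2421]
ee_rot: [0.001, 0.747, 0.665, 0.0]
contact_force: [-2.3, -1.3, 4.7]
grip_width: 0.0293
grasp_force: 63.2
```

```bash
python3 t.py
```

```text
clk 48.2 pos [571.1 120.  242.1] fix rx,ry deg [0.08 0.12] yaw 83.4 F [-2.3 -1.3  4.7] T [-0.33  0.55  0.19] w 0.0293 q6 1.78 qv 0.003
eff [  0.17 -36.29  29.98  -0.89   0.31   0.15]
```

Effort jumps to 0.26 within 1°, a firm stop. The driver is seated at mouth height 62 mm, upright and gripped. Handing in.

```bash
python3 -c "
from h import *
print(manip.close_job())"
```

```text
the job is handed in; nothing more can be done
None
```

I handed the job in at about 48 s, with the nut turned clockwise to its stop by the middle driver, which I left gripped, upright and fully seated. The other two (one wide, one narrow) hang back in the rack. I tried all three drivers before I was sure of the middle one. Before that I had turned it well past the stop and once slightly loosened the nut with it as a test; I never found out what slipped when it passed the stop.

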